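Load, lock and start the UV curing drawer

TASK

Cure the resin pen blanks: lay every blank from the mat flat on the floor of the curing cabinet's open drawer (none on top of another), then push the drawer fully home. Then close the safety bolt by keeping its orange tab squeezed while sliding it all the way to its closed end, let the tab spring back, and last set the timer dial to the third click from off (the green mark). Leave the other things on the bench where they are.

Things in the scene. Friction and masses are not known exactly. Their poses are not given: they have to be found in the camera images.
- cabinet: fixed grey UV curing cabinet, 200 deep (x) x 340 wide (y) x 78 mm high, origin at the centre of its underside; its +x points from the front to the back (away from the robot), +y to the left as the robot sees it. The blue-fronted drawer is in its front; the bolt and the timer dial stand on its top. Its top starts at the front face's plane (x = -100 mm) and overhangs the drawer's back part.
- drawer (a joint): how far the drawer stands open, m: 0 = home and flush with the cabinet's front, 0.15 = farthest; starts 0.14 to 0.15 open, sliding out along the cabinet's -x. It slides with under 1 N of drag; a spring catch must be pushed past in the last 15 mm (4 to 10 N at the rail), after which it draws the drawer home to 0 over the last 4 mm.
- drawer_floor (a point): centre of the drawer's white inner floor, on its surface (25 mm above the bench); axes as the cabinet's. Inside: 160 mm in x (-80 to +80), 225 mm in y; walls 5 mm thick, 29 mm above this floor. The blue front panel is outside the box from x = -85 to -100 mm, its top edge 41 mm above this floor. With the drawer 0.145 out, the part from x = -80 to about +43 mm is open from above, the rest lies under the cabinet's top.
- drawer_pull (a point): centre of the outer face (towards the robot) of the aluminium pull rail on the drawer's blue front panel; rail 120 mm wide (y), 20 mm high, standing 15 mm proud of the panel, its centre 48 mm above the bench; push here along the cabinet's +x. It moves with the drawer.
- bolt (a joint): how far the safety bolt on the cabinet's top has been slid along the cabinet's -y, m: 0 = open (start), 0.08 = end stop, closed, where its yellow tongue hangs in front of the drawer's panel. It slides with about 2 to 3 N, but only while its orange tab is held squeezed; with the tab let go it catches in a row of pins every 10 mm.
- tab (a joint): how far the orange tab is squeezed, m: 0 = sprung out (locked), 0.006 = fully in; above 0.004 the bolt is free to slide. It moves along the cabinet's -x towards the black post. Spring about 4 N at the start, 8 N fully in.
- bolt_grip (a point): middle of the bolt's grip, moves with it, 34 mm above the cabinet's top: black upright post (12 mm thick, 30 mm wide along y) in front, orange tab (10 mm thick) behind; together 30 mm across in the cabinet's x (24 squeezed; the post does not give). Pinch both from above along the cabinet's x. They reach 14 mm above the point. Pins and a rail behind reach 19 mm above the cabinet's top: keep fingertips higher.
- timer (a joint): timer dial angle, rad: 0 = off (end stop), grows clockwise seen from above; it clicks every 0.5236 rad (30 degrees) and settles itself into the nearest click when let go; 6 clicks at most. Starts at off or at the first click. The third click, 1.571 rad, is the green mark. About 0.12 N m to get over a click.
- timer_grip (a point): on the dial's axis, half way up its black grip bar, 37 mm above the cabinet's top; turns with the dial. Bar: 42 mm long along this point's x axis, 14 mm thick along its y, 30 mm high (15 mm above and below the point); the white pointer is at the point's -x end. At 0 rad the bar lies along the cabinet's x, pointer to the robot. Under the bar is a 42 mm disc and a white base 68 mm across.
- blank0_mid (a point): centre of the purple resin pen blank (absent in some starts): a bar 50 mm long (x) x 19 x 19 mm with brass tube ends, 30 g; starts lying flat on the dark green mat to the robot's left, long axis within about 0.5 rad of the mat's, the mat itself a little turned.
- blank1_mid (a point): centre of the teal resin pen blank (absent in some starts): a bar 50 mm long (x) x 19 x 19 mm with brass tube ends, 30 g; starts lying flat on the dark green mat to the robot's left, long axis within about 0.5 rad of the mat's, the mat itself a little turned.
- blank2_mid (a point): centre of the orange resin pen blank (absent in some starts): a bar 50 mm long (x) x 19 x 19 mm with brass tube ends, 30 g; starts lying flat on the dark green mat to the robot's left, long axis within about 0.5 rad of the mat's, the mat itself a little turned.
- blank3_mid (a point): centre of the red resin pen blank (absent in some starts): a bar 50 mm long (x) x 19 x 19 mm with brass tube ends, 30 g; starts lying flat on the dark green mat to the robot's left, long axis within about 0.5 rad of the mat's, the mat itself a little turned.
- blank4_mid (a point): centre of the blue resin pen blank (absent in some starts): a bar 50 mm long (x) x 19 x 19 mm with brass tube ends, 30 g; starts lying flat on the dark green mat to the robot's left, long axis within about 0.5 rad of the mat's, the mat itself a little turned.
- blank5_mid (a point): centre of the green resin pen blank (absent in some starts): a bar 50 mm long (x) x 19 x 19 mm with brass tube ends, 30 g; starts lying flat on the dark green mat to the robot's left, long axis within about 0.5 rad of the mat's, the mat itself a little turned.
- glue: bystander, to be left where it is: white glue bottle, yellow cap, 44 mm diameter, 100 mm tall; origin at the centre of its underside
- tumbler: bystander, to be left where it is: green tumbler, 76 mm diameter, 110 mm tall; origin at the centre of its underside
- driver: bystander, to be left where it is: screwdriver lying flat, yellow handle; origin at the centre of its underside
- marker: bystander, to be left where it is: black marker pen lying flat, 12 mm thick, about 130 mm long; origin at the centre of its underside
- tape: bystander, to be left where it is: blue roll of tape lying flat, 90 mm diameter, 22 mm high; origin at the centre of its underside
- dye: bystander, to be left where it is: small white dye bottle, red cap, 32 mm diameter, 60 mm tall; origin at the centre of its underside
- rule: bystander, to be left where it is: steel rule lying flat, 150 x 28 x 4 mm; origin at the centre of its underside
There are look-alikes about, which are no part of the job. Of the things that look like the part that bears blank2_mid, take the one that is nearest to the robot's base at the start. Several things look just like the part that bears blank5_mid: the one meant starts nearest to the robot's base.

How it is judged:
By the outcome, as a careful person would: the job done as asked, in the order asked, and still so for the second after the job is handed in, with the robot touching nothing.
Of blank0, blank1, blank2, blank3, blank4, blank5 only 4 to 6 are there at a start; the rules pass over those that are not, and their reading is None.
At some moment in a run one of blank0, blank1, blank2, blank3, blank4, blank5 may be knocked a few centimetres aside while the robot is not near it.
Once in a run the grip may slacken for a moment while it holds something.
It also fails if it takes over 210 s, if anything falls off the work surface, if the arm or the gripper's body presses on something with over 40 N, if the wrist force passes 120 N, or if a joint passes its speed limit or range.

ROBOT

A 6-joint arm with a two-finger parallel gripper is mounted at the origin on the work surface. World frame = base frame: x ahead of the robot, y to its left, z up, the work surface at z = 0. Lengths are in mm, angles in rad, forces in N, time in s.
With the tool pointing down it reaches from about 350 to 950 mm from the base axis. Payload 17.4 kg.
Tool frame: the origin (TCP) lies at the very end of the fingers, on their centre line; the grasp point (between the pads) lies 19 mm behind it; z points along the fingers, y is the line along which they close (so a half turn about z gives the same grasp; the last joint's range is limited). The gripper opens to 93 mm and grips with 3 to 60 N. Pads are 15 mm wide; open, the fingers measure 128 mm over their backs; the gripper's body (75 mm by 188 mm) begins 65 mm behind the grasp point.
Start: joints at [1.299, 0.116, 1.442, -0, 1.584, -0.038], TCP at [156.389, 656.639, 218.646] pointing down, gripper open.
Joint ranges: [-2.83, 2.83], [-0.83, 2.19], [0.07, 2.5], [-1.14, 4.28], [0.01, 3], [-2.97, 2.97]. Speed limits (rad/s): [1.89, 1.89, 2.22, 3.14, 3.14, 3.14].

INTERFACE

Orientations are given as a 3x3 rotation matrix whose columns are the frame's x, y, z axes.
In Python, from plant import * gives the robot as it stands. The module is installed in compiled form; this text tells all that it offers.
- The arm moves only by the shell command python3 -m pendant 'ROWS'. ROWS is JSON, a list of rows, each an object of numbers: "tx", "ty", "tz": the shift along the tool's x, y, z in cm; "twist": the turn about the tool's z in rad; "fingers": the closure in counts, from 0 (fully open) to 255 (shut). In form: [{"tx": .., "ty": .., "tz": .., "twist": .., "fingers": ..}, ...]. A call has 1 to 12 rows; each row is the pose to reach, as a shift and turn from the pose commanded when the call began, along the tool's axes at that moment; what a row does not reach only later rows make up. A row lasts 1/12 s, in which the tool goes at most 41.7 mm and 7.16 degrees, less where a joint would pass 70% of its speed; a pose out of reach is approached as far as the arm can. A call with a gripper value outside its range is refused whole. The fingers move at their own pace and stop on an object; the grip force is fixed at half the most. Time passes only in rows, so rows that repeat a pose let the fingers close. It gives the time, the measured TCP pose, the force, the opening and the grip force at its end, in the units of the state.
- read_state(): the state, without advancing time (a new reading comes with each control period).
- read_camera(name): name is "side" or "top" or "wrist"; returns the picture (384x512x3 uint8, red, green, blue); there is no depth.
- camera_info(name): a dict with "K" (3x3 intrinsics, pixels), "k1" (the pictures are not rectified: a ray, as slopes to the right and down, at radius r is drawn at 1 + k1 r^2 times it, then the intrinsics apply), "rvec" (rotation vector, rad) and "tvec" (3), from world to camera coordinates, as OpenCV has them. Camera axes: x right, y down, z forward; pixel columns grow to the right and rows downward; lengths in mm; the calibration is good to about 2 mm. A picture is of the moment at which its call begins: read the wrist's pose just before it. camera_info takes no time and is no camera call; for the wrist camera it gives the pose at the moment of the call.
- close_job(): hands the job in; it is judged then, once.
The state is a dict: "t": time; "q": joint angles; "qvel": joint speeds; "joint_efforts": joint torques, N m; "position": TCP position; "orientation": TCP orientation; "ft_force": force on the tool from outside, world axes, zero at the start; "torque": the same for the moment, N m; "grip_width": opening from 0.0 (shut) to 1.0 (fully open); "grip_force": force on a finger pad.
Only numpy, scipy, OpenCV 4.12 (cv2) and the standard library are available. Lean on these libraries where they do the work, as an engineer would, in place of code of your own. Each camera call takes 0.05 s, during which the arm holds its last target. There are 200 camera calls.

## Working session

There is one attempt and no reset: what is moved stays moved. The work goes in short steps, Python scripts to look and compute and a shell command to move; the robot and the scene stay as the last step left them, time stands still between calls to the robot, and variables do not carry over. Pictures are saved under pics/ and viewed, at most 18 in all, crops included, and the job is handed in when it is done.

```bash
mkdir -p pics
cat > h.py <<'E'
from plant import *
import numpy as np, cv2
def cam(n):
    i=camera_info(n); R=cv2.Rodrigues(np.array(i["rvec"],float))[0]; return np.array(i["K"],float),i["k1"],R,np.array(i["tvec"],float).ravel()
def ray(c,uv):
    K,k1,R,t=c; d=np.linalg.inv(K)@[uv[0],uv[1],1.]; p=d[:2].copy()
    for _ in range(20): p=d[:2]/(1+k1*(p@p))
    return -R.T@t, R.T@np.array([p[0],p[1],1.])
def onz(c,uv,z):
    o,d=ray(c,uv); return o+d*(z-o[2])/d[2]
def tri(c1,u1,c2,u2):
    o1,d1=ray(c1,u1);o2,d2=ray(c2,u2)
    s=np.linalg.lstsq(np.c_[d1,-d2],o2-o1,rcond=None)[0]; a=o1+s[0]*d1;b=o2+s[1]*d2
    return (a+b)/2,np.linalg.norm(a-b)
def proj(c,P):
    K,k1,R,t=c; q=R@np.array(P,float)+t; p=q[:2]/q[2]; p=p*(1+k1*(p@p)); return (K@[p[0],p[1],1])[:2]
def snap(n,f):
    c=cam(n); im=read_camera(n); cv2.imwrite('pics/'+f,im[...,::-1]); return c,im
E
python3 - <<'E'
from h import *
for n in ["top","side","wrist"]:
    c,im=snap(n,n+'0.png'); print(n,(-c[2].T@c[3]).round(), c[2][2].round(2),c[0][0,0],c[1])
s=read_state();print(s['position'],s['orientation'],s['grip_width'],s['t'])
a=cv2.imread('pics/top0.png');
cv2.imwrite('pics/top0b.png',cv2.resize(a,(800,600),interpolation=cv2.INTER_CUBIC))
E
```

```text
top [ 283.   50. 1526.] [ 0.18 -0.   -0.98] 428.87236983899135 -0.12386415890243398
side [  79. 1277.  979.] [ 0.29 -0.77 -0.57] 455.0298785754262 -0.05706298396429251
wrist [ 82. 674. 383.] [ 0.27 -0.06 -0.96] 342.3747259254676 -0.08213849297085209
[156.3096617  656.48535545 218.09943545] [[-9.72809376e-01  2.31607121e-01 -2.45005034e-04]
 [ 2.31607246e-01  9.72809021e-01 -8.32645472e-04]
 [ 4.54964874e-05 -8.66750263e-04 -9.99999623e-01]] 0.9962513717486287 0.15
```

View pics/top0b.png

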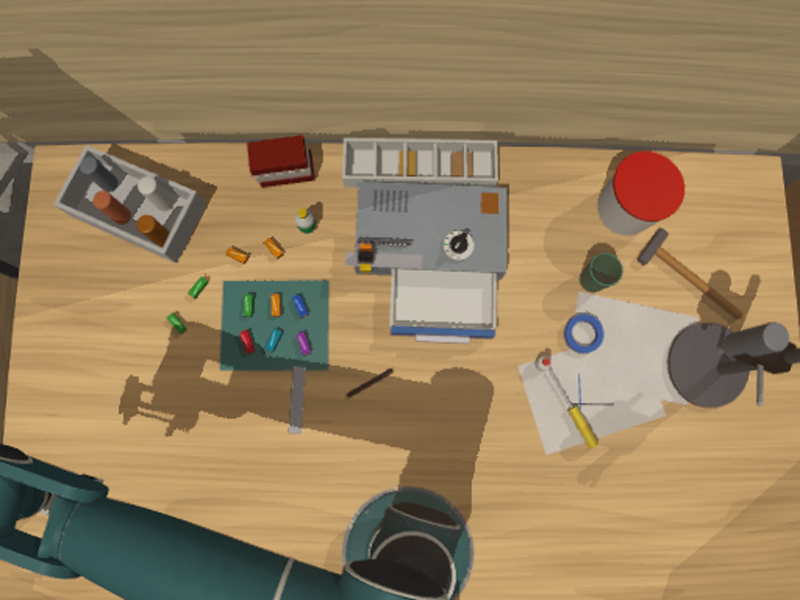

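View pics/side0.png

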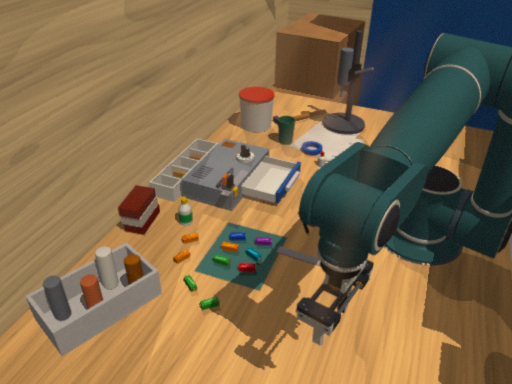

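View pics/wrist0.png

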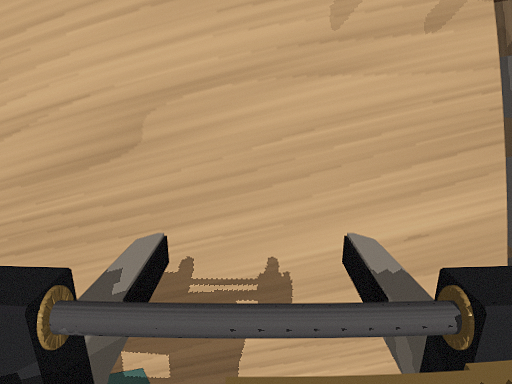

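The top view (800 px wide) shows six blanks on the mat: green (248,305), orange (276,305), blue (301,305), red (247,342), teal (275,340) and purple (305,343). The look-alikes lie off the mat: oranges at (237,254) and (274,247), greens at (198,287) and (176,322). In this view the base is near (410,545). The mat's green and orange look nearest to it, so I'll check that with numbers.

```bash
cat > blobs.py <<'E'
from h import *
H={'purple':(140,160),'teal':(90,100),'orange':(8,18),'red':(174,183),'blue':(108,125),'green':(50,75)}
def blobs(im,amin=12,smin=130,vmin=60):
    hsv=cv2.cvtColor(im,cv2.COLOR_RGB2HSV); out=[]
    for k,(a,b) in H.items():
        h=hsv[...,0].astype(int); m=((h>=a)&(h<=b))|((h+180>=a)&(h+180<=b))
        m=(m&(hsv[...,1]>smin)&(hsv[...,2]>vmin)).astype(np.uint8)
        n,l,st,ce=cv2.connectedComponentsWithStats(m)
        for i in range(1,n):
            if amin<=st[i,4]: out.append((k,ce[i],st[i,4],cv2.minAreaRect(np.argwhere(l==i)[:,::-1].astype(np.float32))))
    return out
E
python3 - <<'E'
from blobs import *
for n in ['top','side']:
    im=cv2.imread(f'pics/{n}0.png')[...,::-1]; c=cam(n)
    for k,ce,a,r in blobs(im):
        if n=='top' and a>150 or n=='side' and a>400: continue
        P=onz(c,ce,18); print(n,k,ce.round(1),a,P.round(0)[:2],round(np.hypot(*P[:2])))
im=cv2.imread('pics/top0.png'); 
cr=cv2.resize(im[140:240,90:220],(780,600),interpolation=cv2.INTER_CUBIC); cv2.imwrite('pics/c1.png',cr)
cr=cv2.resize(im[100:230,200:340],(640,594),interpolation=cv2.INTER_CUBIC); cv2.imwrite('pics/c2.png',cr)
E
```

```text
top purple [194.4 219.3] 43 [461. 242.] 520
top teal [174.5 217.6] 77 [466. 313.] 561
top orange [201.1  97.7] 21 [919. 233.] 948
top orange [426.1 100.5] 16 [ 927. -626.] 1119
top orange [291.8 102.6] 41 [ 904. -107.] 910
top orange [395.6 104.6] 16 [ 906. -504.] 1037
top orange [313.1 129.8] 140 [ 798. -185.] 819
top orange [174.8 158.3] 89 [683. 321.] 755
top orange [233.5 158. ] 40 [686. 107.] 695
top orange [151.3 162.9] 99 [665. 406.] 779
top orange [176.2 194.7] 78 [549. 310.] 630
top red [192.9 114.4] 25 [852. 261.] 891
top red [176.3 116.7] 35 [843. 323.] 903
top red [157.7 218.3] 85 [463. 373.] 594
top blue [191.7 195.4] 71 [547. 254.] 603
top blue [255.1 210.2] 29 [496.  27.] 497
top green [196.6 146.7] 16 [728. 243.] 767
top green [126.2 183.4] 52 [588. 495.] 768
top green [158.8 194.9] 59 [547. 373.] 662
top green [112.4 206.3] 48 [503. 540.] 738
side purple [263.2 240.9] 101 [459. 250.] 523
side teal [253.5 252.8] 92 [467. 313.] 562
side orange [244.2  97.1] 32 [ 965. -765.] 1232
side orange [228.6 144. ] 50 [ 827. -277.] 873
side orange [195.7 155.8] 38 [ 909. -132.] 9
[... 213 characters left out ...]
0 [770. 511.] 925
side orange [332.6 286.5] 24 [206. 355.] 410
side orange [325.8 298.3] 225 [212. 406.] 458
side orange [335.5 309.3] 15 [177. 434.] 468
side red [246.6 267.1] 144 [462. 379.] 597
side blue [419.6   4.3] 23 [  323. -3519.] 3534
side blue [376.8  30.5] 23 [  545. -2379.] 2440
side blue [415.7  33.7] 19 [  254. -2436.] 2449
side blue [406.3  90.6] 42 [  187. -1225.] 1239
side blue [315.2 149.6] 76 [ 470. -382.] 605
side blue [290.9 173.8] 72 [ 504. -160.] 529
side blue [237.2 236. ] 104 [545. 261.] 604
side green [185.1 218.1] 78 [745. 246.] 784
side green [220.7 259.7] 142 [546. 380.] 665
side green [189.6 282. ] 80 [588. 497.] 770
side green [208.2 302.7] 108 [504. 545.] 742
```

View pics/c1.png

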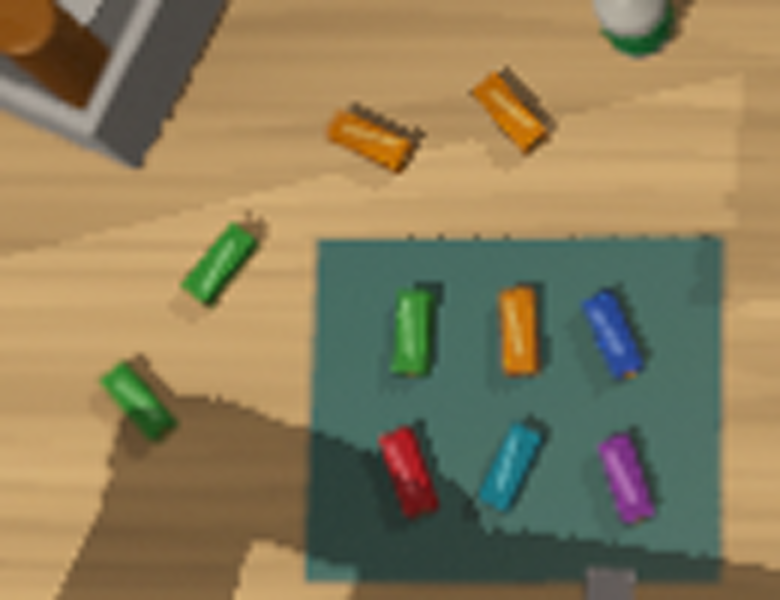

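View pics/c2.png

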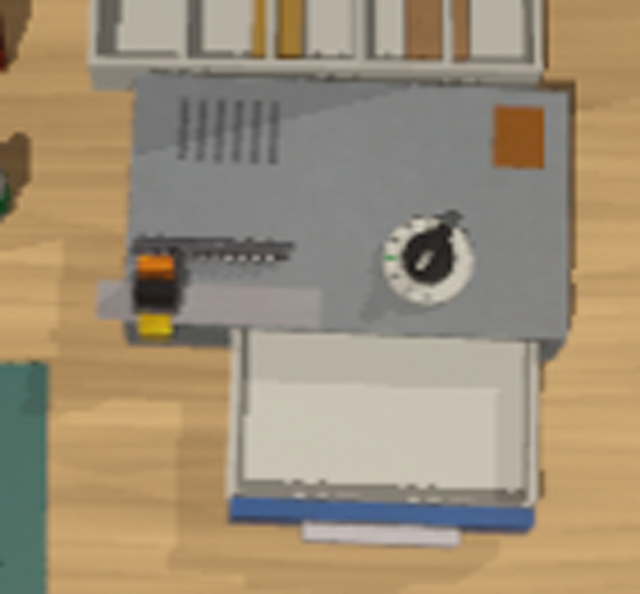

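The top crop settles both look-alikes:
- **Orange:** candidates at top px (176,195), 630 mm from the base, (175,158), 755 mm, and (151,163), 779 mm. I take the mat one as nearest.
- **Green:** candidates at (159,195), 662 mm, (112,206), 738 mm, and (126,183), 768 mm. I take the mat one as nearest.

In the second crop (scale 4.57) the drawer is open, the dial is at (428,260) and the bolt is at (155,280).

```bash
cat >> h.py <<'E'
def delta(P,ax):
    "rows needed to reach TCP P with tool x axis at world angle ax (mod pi)"
    s=read_state(); R=np.array(s['orientation']); d=R.T@(np.array(P,float)-s['position'])/10
    v=R.T@[np.cos(ax),np.sin(ax),0]; tw=np.arctan2(v[1],v[0])
    tw=(tw+np.pi/2)%np.pi-np.pi/2
    print('tx %.2f ty %.2f tz %.2f twist %.3f'%(*d,tw), 'q6 %.2f'%s['q'][5],'t %.1f'%s['t'])
E
python3 - <<'E'
from h import *
delta([550,315,230],np.pi)
c=cam('top'); f=lambda u,v,z: onz(c,(200+u/4.571,100+v/4.571),z).round(1)
for n,u,v,z in [('BL',133,76,78),('BR',574,90,78),('FR',562,338,78),('FL',125,326,78),('panL',230,498,66),('panR',535,508,66),('panLf',230,522,66),('panRf',533,530,66),('dial',428,260,115),('dialbase',428,262,85),('grip',155,280,126),('railL',303,540,58),('railR',460,545,58),('rule',0,0,0)]: print(n,f(u,v,z)[:2])
E
```

```text
tx -46.21 ty -24.10 tz -1.17 twist -0.234 q6 -0.04 t 0.1
BL [822.5 123.4]
BR [ 816.4 -221.2]
FR [ 617.2 -206.9]
FL [622.3 125.3]
panL [493.3  44.2]
panR [ 488.3 -186. ]
panLf [475.2  44. ]
panRf [ 471.5 -184.2]
dial [ 666.9 -101.2]
dialbase [ 673.5 -104.4]
grip [646.1 101.4]
railL [463.2 -11.2]
railR [ 460.6 -129.9]
rule [917.4 239.3]
```

```bash
R='{"tx":-46.2,"ty":-24.1,"tz":-1,"twist":-0.234,"fingers":0}'; python3 -m pendant '[{"tx":-15,"ty":-8,"tz":-1,"twist":-0.1,"fingers":0},{"tx":-46.2,"ty":-24.1,"tz":-1,"twist":-0.234,"fingers":0},{"tx":-46.2,"ty":-24.1,"tz":-1,"twist":-0.234,"fingers":0},{"tx":-46.2,"ty":-24.1,"tz":-1,"twist":-0.234,"fingers":0},{"tx":-46.2,"ty":-24.1,"tz":-1,"twist":-0.234,"fingers":0},{"tx":-46.2,"ty":-24.1,"tz":-1,"twist":-0.234,"fingers":0},{"tx":-46.2,"ty":-24.1,"tz":-1,"twist":-0.234,"fingers":0},{"tx":-46.2,"ty":-24.1,"tz":-1,"twist":-0.234,"fingers":0},{"tx":-46.2,"ty":-24.1,"tz":-1,"twist":-0.234,"fingers":0},{"tx":-46.2,"ty":-24.1,"tz":-1,"twist":-0.234,"fingers":0},{"tx":-46.2,"ty":-24.1,"tz":-1,"twist":-0.234,"fingers":0},{"tx":-46.2,"ty":-24.1,"tz":-1,"twist":-0.234,"fingers":0}]'
python3 -m pendant '[{"tx":0,"ty":0,"tz":0,"twist":0,"fingers":0},{"tx":0,"ty":0,"tz":0,"twist":0,"fingers":0},{"tx":0,"ty":0,"tz":0,"twist":0,"fingers":0}]'
python3 - <<'E'
from blobs import *
s=read_state();print(np.array(s['position']).round(1),np.array(s['orientation']).round(3).tolist())
c,im=snap('wrist','wrist1.png'); 
for k,ce,a,r in blobs(im,100): print(k,ce.round(1),a,onz(c,ce,18).round(0)[:2])
E
```

```text
t: 1.15
position: [534.8, 327.6, 228.3]
orientation: [[-1.0, -0.0, -0.0], [-0.0, 1.0, 0.0], [0.0, 0.0, -1.0]]
ft_force: [-0.2, 1.1, 0.8]
grip_width: 0.998
grip_force: 0.0
t: 1.4
position: [533.5, 329.4, 228.0]
orientation: [[-1.0, 0.0, -0.001], [0.0, 1.0, -0.0], [0.001, -0.0, -1.0]]
ft_force: [0.3, 0.3, -0.6]
grip_width: 0.999
grip_force: 0.0
[533.5 329.4 228. ] [[-1.0, 0.0, -0.001], [0.0, 1.0, -0.0], [0.001, -0.0, -1.0]]
purple [174.7 102.6] 742 [460. 243.]
teal [237.9 108.3] 689 [467. 310.]
orange [237.2 181.1] 682 [547. 309.]
orange [317.1 271.9] 725 [661. 405.]
orange [248.6 284.5] 739 [678. 321.]
orange [460.8 340.6] 104 [771. 611.]
red [293.9 104.6] 748 [463. 370.]
blue [188.8 180.1] 738 [545. 254.]
green [430.9 142.1] 219 [502. 525.]
green [391.4 211.3] 332 [583. 488.]
```

View pics/wrist1.png

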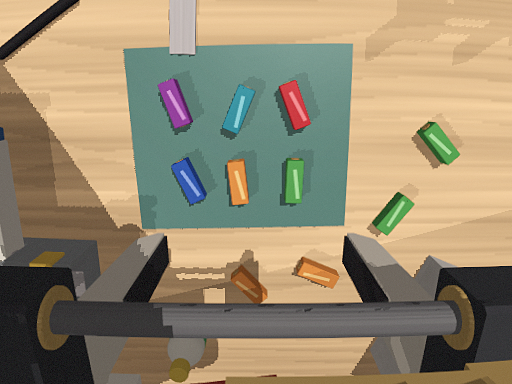

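The wrist view shows the six mat blanks: purple (175,103), teal (238,108), red (294,105), blue (189,180), orange (237,181) and green (294,180). The look-alikes are off the mat, at (249,285), (317,272), (437,143) and (392,213).

Run:
```python
from blobs import *
H['green']=(50,70)
w=cv2.imread('pics/wrist1.png')[...,::-1]; t=cv2.imread('pics/top0.png')[...,::-1]
cw=cam('wrist'); ct=cam('top')
B={'top':blobs(t),'w':blobs(w,100)}
bw=[b for b in B['w'] if 140<b[1][0]<340 and 70<b[1][1]<215]
if not any(b[0]=='green' for b in bw):
    H['green']=(50,75); bw+=[b for b in blobs(w,100,160) if b[0]=='green' and b[1][0]<340]
for k,ce,a,r in bw:
    P0=onz(cw,ce,17); 
    m=min((b for b in B['top'] if b[0]==k),key=lambda b:np.hypot(*(onz(ct,b[1],17)-P0)[:2]))
    P,e=tri(cw,ce,ct,m[1])
    bx=cv2.boxPoints(r); 
    q=[onz(cw,p,17)[:2] for p in bx]; ed=max((q[1]-q[0],q[2]-q[1]),key=np.linalg.norm)
    ang=np.arctan2(ed[1],ed[0]); ang=(ang+np.pi/2)%np.pi-np.pi/2
    print(k,ce.round(1),'wristpos',P0[:2].round(1),'tri',P.round(1),'e %.1f ang %.2f len %.0f'%(e,ang,np.linalg.norm(ed)), 'ctr',onz(cw,r[0],17)[:2].round(1))
```

```text
purple [174.7 102.6] wristpos [460.1 243.1] tri [460.6 242.3  14. ] e 1.0 ang 0.35 len 49 ctr [460.5 243.3]
teal [237.9 108.3] wristpos [466.5 310.8] tri [465.7 311.4  24.5] e 1.2 ang -0.41 len 50 ctr [467.  310.9]
orange [237.2 181.1] wristpos [546.7 309.1] tri [547.5 309.5  18.3] e 2.2 ang 0.11 len 52 ctr [547.3 309.3]
red [293.9 104.6] wristpos [462.4 370.8] tri [461.8 370.   28.8] e 1.3 ang 0.38 len 50 ctr [462.7 371.5]
blue [188.8 180.1] wristpos [545.5 254.2] tri [546.2 254.3  16.9] e 1.4 ang 0.44 len 51 ctr [545.9 254.5]
```

```bash
python3 -m pendant '[{"tx":3,"ty":-4,"tz":4,"twist":-0.12,"fingers":140},{"tx":7.3,"ty":-8.6,"tz":8,"twist":-0.24,"fingers":140},{"tx":7.3,"ty":-8.6,"tz":12,"twist":-0.35,"fingers":140},{"tx":7.3,"ty":-8.6,"tz":15,"twist":-0.35,"fingers":140},{"tx":7.3,"ty":-8.6,"tz":15,"twist":-0.35,"fingers":140},{"tx":7.3,"ty":-8.6,"tz":19,"twist":-0.35,"fingers":140},{"tx":7.3,"ty":-8.6,"tz":22.2,"twist":-0.35,"fingers":140},{"tx":7.3,"ty":-8.6,"tz":22.2,"twist":-0.35,"fingers":140}]'
python3 -m pendant '[{"tx":0,"ty":0,"tz":0,"twist":0,"fingers":255},{"tx":0,"ty":0,"tz":0,"twist":0,"fingers":255},{"tx":0,"ty":0,"tz":0,"twist":0,"fingers":255},{"tx":0,"ty":0,"tz":0,"twist":0,"fingers":255}]'
python3 - <<'E'
from h import *
delta([582,-142,110],np.pi-0.02)
E
```

```text
t: 2.12
position: [458.5, 243.6, 2.4]
orientation: [[-0.939, -0.345, -0.003], [-0.345, 0.939, -0.001], [0.003, -0.0, -1.0]]
ft_force: [-1.3, -0.8, -0.7]
grip_width: 0.485
grip_force: 0.0
t: 2.45
position: [460.7, 243.8, 7.1]
orientation: [[-0.939, -0.344, 0.001], [-0.344, 0.939, 0.0], [-0.001, 0.0, -1.0]]
ft_force: [0.2, -0.6, -0.0]
grip_width: 0.212
grip_force: 0.3
tx 1.86 ty -40.40 tz -10.30 twist 0.371 q6 -1.48 t 2.5
```

```bash
python3 -m pendant '[{"tx":0,"ty":0,"tz":0,"twist":0,"fingers":255},{"tx":0,"ty":0,"tz":0,"twist":0,"fingers":255},{"tx":0,"ty":0,"tz":-3,"twist":0,"fingers":255},{"tx":0,"ty":0,"tz":-7,"twist":0,"fingers":255},{"tx":0,"ty":-2,"tz":-11,"twist":0,"fingers":255}]'
python3 -m pendant '[{"tx":0.4,"ty":-3,"tz":0,"twist":0.1,"fingers":255},{"tx":0.6,"ty":-7,"tz":0,"twist":0.2,"fingers":255},{"tx":0.8,"ty":-11,"tz":0,"twist":0.3,"fingers":255},{"tx":1,"ty":-15,"tz":0,"twist":0.371,"fingers":255},{"tx":1.2,"ty":-19,"tz":0,"twist":0.371,"fingers":255},{"tx":1.4,"ty":-23,"tz":0,"twist":0.371,"fingers":255},{"tx":1.6,"ty":-27,"tz":0,"twist":0.371,"fingers":255},{"tx":1.8,"ty":-31,"tz":0,"twist":0.371,"fingers":255},{"tx":1.86,"ty":-35,"tz":0,"twist":0.371,"fingers":255},{"tx":1.86,"ty":-38.4,"tz":0,"twist":0.371,"fingers":255},{"tx":1.86,"ty":-38.4,"tz":0,"twist":0.371,"fingers":255},{"tx":1.86,"ty":-38.4,"tz":0,"twist":0.371,"fingers":255}]'
python3 - <<'E'
from h import *
c,im=snap('wrist','wrist2.png'); s=read_state(); print(s['position'])
for p in [(-80,-112),(-80,112),(-100,-118)]: print(p,proj(c,[575+p[0]+.02*p[1],-72+p[1]-.02*p[0],54]).round())
delta([582,-142,110],np.pi-0.02)
E
```

```text
t: 2.87
position: [466.0, 226.9, 114.8]
orientation: [[-0.939, -0.345, -0.001], [-0.345, 0.939, 0.0], [0.001, 0.0, -1.0]]
ft_force: [1.4, 0.5, -0.4]
grip_width: 0.202
grip_force: 30.0
t: 3.87
position: [581.3, -142.7, 113.1]
orientation: [[-1.0, 0.023, -0.001], [0.023, 1.0, 0.0], [0.001, 0.0, -1.0]]
ft_force: [0.6, 0.5, -0.5]
grip_width: 0.203
grip_force: 30.0
[ 581.08801623 -141.57291982  113.23472583]
(-80, -112) [190.  81.]
(-80, 112) [529.  87.]
(-100, -118) [179.  48.]
tx -0.09 ty -0.04 tz 0.32 twist -0.002 q6 -1.83 t 3.9
```

View pics/wrist2.png

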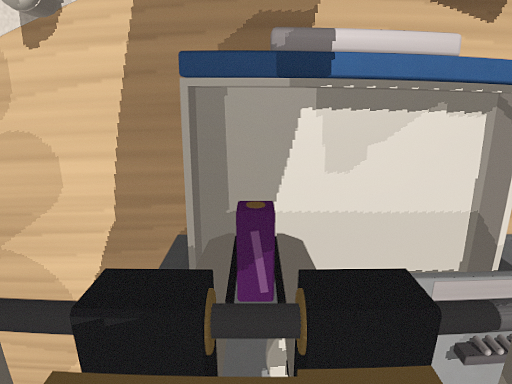

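The wrist image shows the purple blank held at (255,250), the blue panel at row 62, and the drawer's inner corner at (189,87). The floor corners look to be near (226,108) and (490,110).

Run:
```python
from h import *
c=cam('wrist')
for uv,z in [((189,87),54),((179,51),66),((226,108),25),((490,110),25),((270,30),58),((461,36),58)]: print(uv,z,onz(c,uv,z).round(1))
t=cam('top')
print(tri(c,(461,36),t,(200+460/4.571,100+545/4.571)),tri(c,(179,51),t,(200+533/4.571,100+530/4.571)))
```

```text
(189, 87) 54 [ 496.2 -182.    54. ]
(179, 51) 66 [ 475.9 -184.4   66. ]
(226, 108) 25 [ 510.5 -161.5   25. ]
(490, 110) 25 [513.7  36.5  25. ]
(270, 30) 58 [ 464.4 -130.5   58. ]
(461, 36) 58 [467.2 -11.7  58. ]
(array([ 467.52678287, -103.38300711,  196.95588774]), np.float64(51.01427989127135)) (array([ 473.69323261, -187.22523337,   49.97140445]), np.float64(0.9168893937972952))
```

```bash
python3 -m pendant '[{"tx":0,"ty":0,"tz":3,"twist":0,"fingers":255},{"tx":0,"ty":0,"tz":6,"twist":0,"fingers":255},{"tx":0,"ty":0,"tz":8.2,"twist":0,"fingers":255},{"tx":0,"ty":0,"tz":8.2,"twist":0,"fingers":255},{"tx":0,"ty":0,"tz":8.2,"twist":0,"fingers":255}]'
python3 -m pendant '[{"tx":0,"ty":0,"tz":0,"twist":0,"fingers":165},{"tx":0,"ty":0,"tz":0,"twist":0,"fingers":165},{"tx":0,"ty":0,"tz":0,"twist":0,"fingers":165},{"tx":0,"ty":0,"tz":-4,"twist":0,"fingers":165},{"tx":0,"ty":0,"tz":-8.2,"twist":0,"fingers":150},{"tx":0,"ty":0,"tz":-8.2,"twist":0,"fingers":140}]'
python3 - <<'E'
from blobs import *
c,im=snap('top','top3.png')
for k,ce,a,r in blobs(im,12):
    P=onz(c,ce,18)
    if 430<P[0]<640 and -200<P[1]<420 and a<160: print(k,ce.round(1),a,P[:2].round(0))
s=read_state();print(np.array(s['position']).round(1))
delta([466.5,311,60],np.pi-0.41)
E
```

```text
t: 4.33
position: [580.7, -139.8, 30.9]
orientation: [[-1.0, 0.019, -0.001], [0.019, 1.0, 0.0], [0.001, 0.0, -1.0]]
ft_force: [0.3, -0.9, -0.4]
grip_width: 0.2
grip_force: 30.0
t: 4.83
position: [584.0, -141.9, 122.3]
orientation: [[-1.0, 0.021, 0.01], [0.021, 1.0, -0.003], [-0.01, -0.003, -1.0]]
ft_force: [0.3, 0.6, 3.1]
grip_width: 0.427
grip_force: 0.0
teal [174.5 217.6] 71 [466. 313.]
orange [176.3 194.7] 77 [548. 310.]
red [157.8 218.3] 84 [463. 373.]
blue [191.8 195.5] 69 [546. 254.]
blue [270.1 211.1] 45 [493. -26.]
green [158.9 195.1] 56 [546. 372.]
[ 583.3 -141.7  118.9]
tx 12.66 ty 45.03 tz 5.71 twist 0.389 q6 -1.83 t 4.9
```

```bash
python3 -m pendant '[{"tx":1,"ty":3.5,"tz":0,"twist":0.1,"fingers":140},{"tx":2.1,"ty":7.5,"tz":0,"twist":0.2,"fingers":140},{"tx":3.2,"ty":11.5,"tz":0,"twist":0.3,"fingers":140},{"tx":4.3,"ty":15.4,"tz":0,"twist":0.389,"fingers":140},{"tx":5.4,"ty":19.3,"tz":0,"twist":0.389,"fingers":140},{"tx":6.5,"ty":23.2,"tz":0,"twist":0.389,"fingers":140},{"tx":7.6,"ty":27.1,"tz":0,"twist":0.389,"fingers":140},{"tx":8.7,"ty":31,"tz":0,"twist":0.389,"fingers":140},{"tx":9.8,"ty":35,"tz":1,"twist":0.389,"fingers":140},{"tx":10.9,"ty":38.9,"tz":2,"twist":0.389,"fingers":140},{"tx":12,"ty":42.6,"tz":4,"twist":0.389,"fingers":140},{"tx":12.66,"ty":45.03,"tz":5.5,"twist":0.389,"fingers":140}]'
python3 -m pendant '[{"tx":0,"ty":0,"tz":0,"twist":0,"fingers":140},{"tx":0,"ty":0,"tz":0,"twist":0,"fingers":140},{"tx":0,"ty":0,"tz":0,"twist":0,"fingers":140},{"tx":0,"ty":0,"tz":0,"twist":0,"fingers":140}]'
python3 - <<'E'
from h import *
delta([466.5,311,5.5],np.pi-0.41)
E
```

```text
t: 5.88
position: [462.7, 314.2, 57.7]
orientation: [[-0.918, 0.397, 0.0], [0.397, 0.918, 0.001], [-0.0, 0.001, -1.0]]
ft_force: [1.1, -0.8, -0.7]
grip_width: 0.451
grip_force: 0.0
t: 6.22
position: [464.6, 310.9, 59.2]
orientation: [[-0.917, 0.399, 0.001], [0.399, 0.917, 0.0], [-0.001, 0.001, -1.0]]
ft_force: [0.3, -1.1, 0.4]
grip_width: 0.454
grip_force: 0.0
tx -0.16 ty 0.08 tz 5.37 twist -0.001 q6 -0.62 t 6.2
```

```bash
python3 -m pendant '[{"tx":-0.1,"ty":0,"tz":3,"twist":0,"fingers":140},{"tx":-0.2,"ty":0,"tz":5.3,"twist":0,"fingers":140},{"tx":-0.2,"ty":0,"tz":5.3,"twist":0,"fingers":140},{"tx":-0.2,"ty":0,"tz":5.3,"twist":0,"fingers":255},{"tx":-0.2,"ty":0,"tz":5.3,"twist":0,"fingers":255},{"tx":-0.2,"ty":0,"tz":5.3,"twist":0,"fingers":255},{"tx":-0.2,"ty":0,"tz":5.3,"twist":0,"fingers":255},{"tx":-0.2,"ty":0,"tz":5.3,"twist":0,"fingers":255},{"tx":-0.2,"ty":0,"tz":5.3,"twist":0,"fingers":255},{"tx":-0.2,"ty":0,"tz":2,"twist":0,"fingers":255},{"tx":-0.2,"ty":0,"tz":-2,"twist":0,"fingers":255},{"tx":-0.2,"ty":0,"tz":-5.5,"twist":0,"fingers":255}]'
python3 -m pendant '[{"tx":-2,"ty":-2.3,"tz":0,"twist":-0.1,"fingers":255},{"tx":-4.5,"ty":-5.3,"tz":0,"twist":-0.2,"fingers":255},{"tx":-7.1,"ty":-8.3,"tz":0,"twist":-0.3,"fingers":255},{"tx":-9.7,"ty":-11.3,"tz":0,"twist":-0.39,"fingers":255},{"tx":-12.3,"ty":-14.4,"tz":0,"twist":-0.39,"fingers":255},{"tx":-14.9,"ty":-17.4,"tz":0,"twist":-0.39,"fingers":255},{"tx":-17.5,"ty":-20.5,"tz":0,"twist":-0.39,"fingers":255},{"tx":-20.1,"ty":-23.5,"tz":0,"twist":-0.39,"fingers":255},{"tx":-22.7,"ty":-26.5,"tz":0,"twist":-0.39,"fingers":255},{"tx":-26,"ty":-30.4,"tz":0,"twist":-0.39,"fingers":255},{"tx":-26,"ty":-30.4,"tz":0,"twist":-0.39,"fingers":255},{"tx":-26,"ty":-30.4,"tz":0,"twist":-0.39,"fingers":255}]'
python3 - <<'E'
from h import *
delta([583.5,-71.6,30.5],np.pi-0.02)
E
```

```text
t: 7.22
position: [465.7, 310.7, 115.9]
orientation: [[-0.917, 0.398, 0.0], [0.398, 0.917, 0.0], [-0.0, 0.0, -1.0]]
ft_force: [-0.1, -0.1, 0.1]
grip_width: 0.201
grip_force: 30.0
t: 8.22
position: [583.7, -74.1, 113.9]
orientation: [[-1.0, 0.023, 0.0], [0.023, 1.0, -0.0], [-0.0, -0.0, -1.0]]
ft_force: [0.3, -0.3, 0.6]
grip_width: 0.204
grip_force: 30.0
tx 0.03 ty 0.25 tz 8.34 twist -0.003 q6 -1.72 t 8.2
```

```bash
python3 -m pendant '[{"tx":0,"ty":0.1,"tz":3,"twist":0,"fingers":255},{"tx":0,"ty":0.1,"tz":6,"twist":0,"fingers":255},{"tx":0,"ty":0.1,"tz":8.2,"twist":0,"fingers":255},{"tx":0,"ty":0.1,"tz":8.2,"twist":0,"fingers":255},{"tx":0,"ty":0.1,"tz":8.2,"twist":0,"fingers":255},{"tx":0,"ty":0.1,"tz":8.2,"twist":0,"fingers":165},{"tx":0,"ty":0.1,"tz":8.2,"twist":0,"fingers":165},{"tx":0,"ty":0.1,"tz":8.2,"twist":0,"fingers":165},{"tx":0,"ty":0.1,"tz":5,"twist":0,"fingers":165},{"tx":0,"ty":0.1,"tz":1,"twist":0,"fingers":165},{"tx":0,"ty":0.1,"tz":0,"twist":0,"fingers":140}]'
python3 -m pendant '[{"tx":1,"ty":3.5,"tz":0,"twist":-0.1,"fingers":140},{"tx":2.1,"ty":7.5,"tz":0,"twist":-0.2,"fingers":140},{"tx":3.2,"ty":11.5,"tz":0,"twist":-0.3,"fingers":140},{"tx":4.3,"ty":15.4,"tz":0,"twist":-0.4,"fingers":140},{"tx":5.4,"ty":19.3,"tz":0,"twist":-0.4,"fingers":140},{"tx":6.5,"ty":23.2,"tz":0,"twist":-0.4,"fingers":140},{"tx":7.6,"ty":27.1,"tz":0,"twist":-0.4,"fingers":140},{"tx":8.7,"ty":31,"tz":0,"twist":-0.4,"fingers":140},{"tx":10,"ty":35,"tz":1,"twist":-0.4,"fingers":140},{"tx":11.5,"ty":39,"tz":2,"twist":-0.4,"fingers":140},{"tx":12.5,"ty":42.6,"tz":4,"twist":-0.4,"fingers":140},{"tx":13,"ty":44,"tz":5.5,"twist":-0.4,"fingers":140}]'
python3 -m pendant '[{"tx":0,"ty":0,"tz":0,"twist":0,"fingers":140},{"tx":0,"ty":0,"tz":0,"twist":0,"fingers":140},{"tx":0,"ty":0,"tz":0,"twist":0,"fingers":140},{"tx":0,"ty":0,"tz":0,"twist":0,"fingers":140}]'
python3 - <<'E'
from blobs import *
c,im=snap('top','top4.png')
for k,ce,a,r in blobs(im,12):
    P=onz(c,ce,18)
    if 430<P[0]<640 and -200<P[1]<420 and a<160: print(k,ce.round(1),a,P[:2].round(0))
delta([462.5,371,5.5],np.pi+0.38)
E
```

```text
t: 9.13
position: [585.1, -70.8, 120.0]
orientation: [[-1.0, 0.02, 0.007], [0.02, 1.0, -0.001], [-0.007, -0.001, -1.0]]
ft_force: [-0.4, -0.4, 2.6]
grip_width: 0.387
grip_force: 0.0
t: 10.13
position: [460.8, 375.6, 58.9]
orientation: [[-0.928, -0.373, 0.001], [-0.373, 0.928, 0.002], [-0.002, 0.001, -1.0]]
ft_force: [0.3, 0.4, 0.2]
grip_width: 0.448
grip_force: 0.0
t: 10.47
position: [462.9, 371.3, 59.9]
orientation: [[-0.929, -0.37, 0.001], [-0.37, 0.929, 0.001], [-0.002, 0.0, -1.0]]
ft_force: [-0.2, 0.4, 0.3]
grip_width: 0.45
grip_force: 0.0
teal [282.3 185.5] 50 [586. -70.]
orange [176.2 194.7] 84 [549. 310.]
red [158.3 221.7] 18 [450. 370.]
blue [191.6 195.2] 69 [547. 255.]
blue [265.7 211.4] 29 [492. -11.]
blue [283.1 212.1] 18 [490. -73.]
blue [291.6 211.9] 18 [ 491. -103.]
green [159.9 190.9] 21 [562. 370.]
tx 0.06 ty -0.01 tz 5.43 twist -0.001 q6 -1.32 t 10.5
```

```bash
python3 -m pendant '[{"tx":0,"ty":0,"tz":3,"twist":0,"fingers":140},{"tx":0,"ty":0,"tz":5.4,"twist":0,"fingers":140},{"tx":0,"ty":0,"tz":5.4,"twist":0,"fingers":140},{"tx":0,"ty":0,"tz":5.4,"twist":0,"fingers":255},{"tx":0,"ty":0,"tz":5.4,"twist":0,"fingers":255},{"tx":0,"ty":0,"tz":5.4,"twist":0,"fingers":255},{"tx":0,"ty":0,"tz":5.4,"twist":0,"fingers":255},{"tx":0,"ty":0,"tz":5.4,"twist":0,"fingers":255},{"tx":0,"ty":0,"tz":5.4,"twist":0,"fingers":255},{"tx":0,"ty":0,"tz":2,"twist":0,"fingers":255},{"tx":0,"ty":0,"tz":-2,"twist":0,"fingers":255},{"tx":0,"ty":0,"tz":-5.5,"twist":0,"fingers":255}]'
python3 -m pendant '[{"tx":0.2,"ty":-3,"tz":0,"twist":0.1,"fingers":255},{"tx":0.5,"ty":-7,"tz":0,"twist":0.2,"fingers":255},{"tx":0.8,"ty":-11,"tz":0,"twist":0.3,"fingers":255},{"tx":1,"ty":-15,"tz":0,"twist":0.4,"fingers":255},{"tx":1.3,"ty":-19,"tz":0,"twist":0.4,"fingers":255},{"tx":1.6,"ty":-23,"tz":0,"twist":0.4,"fingers":255},{"tx":1.9,"ty":-27,"tz":0,"twist":0.4,"fingers":255},{"tx":2.2,"ty":-31,"tz":0,"twist":0.4,"fingers":255},{"tx":2.5,"ty":-35,"tz":0,"twist":0.4,"fingers":255},{"tx":2.8,"ty":-39.9,"tz":0,"twist":0.4,"fingers":255},{"tx":2.8,"ty":-39.9,"tz":0,"twist":0.4,"fingers":255},{"tx":2.8,"ty":-39.9,"tz":0,"twist":0.4,"fingers":255}]'
python3 - <<'E'
from h import *
delta([584.7,-9.6,30.5],np.pi-0.02)
E
```

```text
t: 11.52
position: [461.8, 371.7, 115.9]
orientation: [[-0.929, -0.371, 0.0], [-0.371, 0.929, 0.0], [-0.0, -0.0, -1.0]]
ft_force: [0.8, 0.2, 0.1]
grip_width: 0.203
grip_force: 30.0
t: 12.52
position: [584.6, -11.4, 113.9]
orientation: [[-1.0, 0.023, 0.0], [0.023, 1.0, -0.0], [-0.0, -0.0, -1.0]]
ft_force: [-0.5, 0.4, -0.5]
grip_width: 0.199
grip_force: 30.0
tx -0.01 ty 0.18 tz 8.34 twist -0.003 q6 -1.61 t 12.5
```

```bash
python3 -m pendant '[{"tx":0,"ty":0.1,"tz":3,"twist":0,"fingers":255},{"tx":0,"ty":0.1,"tz":6,"twist":0,"fingers":255},{"tx":0,"ty":0.1,"tz":8.2,"twist":0,"fingers":255},{"tx":0,"ty":0.1,"tz":8.2,"twist":0,"fingers":255},{"tx":0,"ty":0.1,"tz":8.2,"twist":0,"fingers":255},{"tx":0,"ty":0.1,"tz":8.2,"twist":0,"fingers":165},{"tx":0,"ty":0.1,"tz":8.2,"twist":0,"fingers":165},{"tx":0,"ty":0.1,"tz":8.2,"twist":0,"fingers":165},{"tx":0,"ty":0.1,"tz":5,"twist":0,"fingers":165},{"tx":0,"ty":0.1,"tz":1,"twist":0,"fingers":165},{"tx":0,"ty":0.1,"tz":0,"twist":0,"fingers":140}]'
python3 -m pendant '[{"tx":0.6,"ty":3.5,"tz":0,"twist":-0.1,"fingers":140},{"tx":1.2,"ty":7.5,"tz":0,"twist":-0.2,"fingers":140},{"tx":1.8,"ty":11.5,"tz":0,"twist":-0.3,"fingers":140},{"tx":2.4,"ty":15.4,"tz":0,"twist":-0.4,"fingers":140},{"tx":3,"ty":19.3,"tz":0,"twist":-0.46,"fingers":140},{"tx":3.6,"ty":23.2,"tz":1,"twist":-0.46,"fingers":140},{"tx":4.4,"ty":26.4,"tz":3,"twist":-0.46,"fingers":140},{"tx":4.4,"ty":26.4,"tz":5.5,"twist":-0.46,"fingers":140},{"tx":4.4,"ty":26.4,"tz":5.5,"twist":-0.46,"fingers":140},{"tx":4.4,"ty":26.4,"tz":5.5,"twist":-0.46,"fingers":140},{"tx":4.4,"ty":26.4,"tz":5.5,"twist":-0.46,"fingers":140}]'
python3 - <<'E'
from blobs import *
c,im=snap('top','top5.png')
for k,ce,a,r in blobs(im,12):
    P=onz(c,ce,18)
    if 430<P[0]<640 and -200<P[1]<420 and a<160: print(k,ce.round(1),a,P[:2].round(0))
delta([545.7,254.3,5.5],np.pi+0.44)
E
```

```text
t: 13.43
position: [585.9, -8.0, 120.0]
orientation: [[-1.0, 0.02, 0.007], [0.02, 1.0, -0.0], [-0.007, -0.0, -1.0]]
ft_force: [1.5, -0.2, 2.0]
grip_width: 0.386
grip_force: 0.0
t: 14.35
position: [546.1, 256.3, 60.2]
orientation: [[-0.905, -0.425, 0.001], [-0.425, 0.905, 0.0], [-0.001, -0.0, -1.0]]
ft_force: [0.2, 0.3, -0.1]
grip_width: 0.452
grip_force: 0.0
purple [300.9 189.8] 14 [ 572. -137.]
teal [282.3 185.6] 52 [586. -70.]
red [264.5 184.6] 67 [589.  -6.]
blue [193.1 198.1] 30 [537. 249.]
blue [280.9 212. ] 22 [491. -65.]
blue [295.8 212.3] 41 [ 490. -118.]
tx 0.15 ty -0.15 tz 5.50 twist -0.001 q6 -1.61 t 14.4
```

```bash
python3 -m pendant '[{"tx":0.1,"ty":-0.1,"tz":3,"twist":0,"fingers":140},{"tx":0.1,"ty":-0.1,"tz":5.4,"twist":0,"fingers":140},{"tx":0.1,"ty":-0.1,"tz":5.4,"twist":0,"fingers":140},{"tx":0.1,"ty":-0.1,"tz":5.4,"twist":0,"fingers":255},{"tx":0.1,"ty":-0.1,"tz":5.4,"twist":0,"fingers":255},{"tx":0.1,"ty":-0.1,"tz":5.4,"twist":0,"fingers":255},{"tx":0.1,"ty":-0.1,"tz":5.4,"twist":0,"fingers":255},{"tx":0.1,"ty":-0.1,"tz":5.4,"twist":0,"fingers":255},{"tx":0.1,"ty":-0.1,"tz":5.4,"twist":0,"fingers":255},{"tx":0.1,"ty":-0.1,"tz":2,"twist":0,"fingers":255},{"tx":0.1,"ty":-0.1,"tz":-2,"twist":0,"fingers":255},{"tx":0.1,"ty":-0.1,"tz":-5.5,"twist":0,"fingers":255}]'
python3 -m pendant '[{"tx":1.5,"ty":-3,"tz":0,"twist":0.1,"fingers":255},{"tx":3.3,"ty":-6.3,"tz":0,"twist":0.2,"fingers":255},{"tx":5.2,"ty":-9.8,"tz":0,"twist":0.3,"fingers":255},{"tx":7.1,"ty":-13.3,"tz":0,"twist":0.4,"fingers":255},{"tx":9,"ty":-16.9,"tz":0,"twist":0.46,"fingers":255},{"tx":10.9,"ty":-20.5,"tz":0,"twist":0.46,"fingers":255},{"tx":12.8,"ty":-24.1,"tz":0,"twist":0.46,"fingers":255},{"tx":14.7,"ty":-27.6,"tz":0,"twist":0.46,"fingers":255},{"tx":16.6,"ty":-31.2,"tz":0,"twist":0.46,"fingers":255},{"tx":18.6,"ty":-34.9,"tz":0,"twist":0.46,"fingers":255},{"tx":18.6,"ty":-34.9,"tz":0,"twist":0.46,"fingers":255},{"tx":18.6,"ty":-34.9,"tz":0,"twist":0.46,"fingers":255}]'
python3 - <<'E'
from h import *
delta([526,-140.5,30.5],np.pi-0.02)
E
```

```text
t: 15.4
position: [544.7, 255.4, 116.0]
orientation: [[-0.905, -0.426, 0.0], [-0.426, 0.905, 0.0], [-0.0, 0.0, -1.0]]
ft_force: [0.8, 0.5, -0.2]
grip_width: 0.203
grip_force: 30.0
t: 16.4
position: [525.1, -141.4, 114.1]
orientation: [[-1.0, 0.023, 0.0], [0.023, 1.0, -0.0], [-0.0, -0.0, -1.0]]
ft_force: [0.3, 0.7, 0.4]
grip_width: 0.202
grip_force: 30.0
tx -0.09 ty 0.10 tz 8.36 twist -0.003 q6 -1.86 t 16.4
```

```bash
python3 -m pendant '[{"tx":0,"ty":0.1,"tz":3,"twist":0,"fingers":255},{"tx":0,"ty":0.1,"tz":6,"twist":0,"fingers":255},{"tx":0,"ty":0.1,"tz":8.2,"twist":0,"fingers":255},{"tx":0,"ty":0.1,"tz":8.2,"twist":0,"fingers":255},{"tx":0,"ty":0.1,"tz":8.2,"twist":0,"fingers":255},{"tx":0,"ty":0.1,"tz":8.2,"twist":0,"fingers":165},{"tx":0,"ty":0.1,"tz":8.2,"twist":0,"fingers":165},{"tx":0,"ty":0.1,"tz":8.2,"twist":0,"fingers":165},{"tx":0,"ty":0.1,"tz":5,"twist":0,"fingers":165},{"tx":0,"ty":0.1,"tz":1,"twist":0,"fingers":165},{"tx":0,"ty":0.1,"tz":0,"twist":0,"fingers":140}]'
python3 -m pendant '[{"tx":0,"ty":3.5,"tz":0,"twist":-0.06,"fingers":140},{"tx":-0.2,"ty":7.5,"tz":0,"twist":-0.13,"fingers":140},{"tx":-0.3,"ty":11.5,"tz":0,"twist":-0.13,"fingers":140},{"tx":-0.4,"ty":15.4,"tz":0,"twist":-0.13,"fingers":140},{"tx":-0.5,"ty":19.3,"tz":0,"twist":-0.13,"fingers":140},{"tx":-0.6,"ty":23.2,"tz":0,"twist":-0.13,"fingers":140},{"tx":-0.7,"ty":27.1,"tz":0,"twist":-0.13,"fingers":140},{"tx":-0.8,"ty":31,"tz":0,"twist":-0.13,"fingers":140},{"tx":-1,"ty":35,"tz":1,"twist":-0.13,"fingers":140},{"tx":-1.2,"ty":39,"tz":2,"twist":-0.13,"fingers":140},{"tx":-1.2,"ty":42.6,"tz":4,"twist":-0.13,"fingers":140},{"tx":-1.2,"ty":45,"tz":5.5,"twist":-0.13,"fingers":140}]'
python3 -m pendant '[{"tx":0,"ty":0,"tz":0,"twist":0,"fingers":140},{"tx":0,"ty":0,"tz":0,"twist":0,"fingers":140},{"tx":0,"ty":0,"tz":0,"twist":0,"fingers":140},{"tx":0,"ty":0,"tz":0,"twist":0,"fingers":140}]'
python3 - <<'E'
from blobs import *
for n in ['top','side']:
  c,im=snap(n,n+'6.png')
  for k,ce,a,r in blobs(im,12):
    P=onz(c,ce,18)
    if 430<P[0]<640 and -200<P[1]<460 and a<160: print(n,k,ce.round(1),a,P[:2].round(0))
delta([547.3,309.3,5.5],np.pi+0.11)
E
```

```text
t: 17.32
position: [527.1, -138.9, 119.8]
orientation: [[-1.0, 0.02, 0.006], [0.02, 1.0, -0.002], [-0.006, -0.002, -1.0]]
ft_force: [0.6, -0.5, 2.2]
grip_width: 0.388
grip_force: 0.0
t: 18.32
position: [545.9, 314.5, 58.1]
orientation: [[-0.994, -0.111, 0.001], [-0.111, 0.994, 0.001], [-0.001, 0.001, -1.0]]
ft_force: [0.4, -0.8, 0.3]
grip_width: 0.45
grip_force: 0.0
t: 18.65
position: [546.8, 310.4, 59.8]
orientation: [[-0.994, -0.109, 0.001], [-0.109, 0.994, 0.001], [-0.001, 0.0, -1.0]]
ft_force: [0.7, -0.2, -0.0]
grip_width: 0.45
grip_force: 0.0
top purple [301.1 190.4] 17 [ 570. -137.]
top teal [282.2 185.5] 54 [587. -70.]
top red [264.6 184.6] 61 [589.  -6.]
top blue [301.6 202. ] 39 [ 527. -139.]
top blue [281.4 212. ] 22 [490. -66.]
top blue [297.  212.8] 41 [ 488. -122.]
side teal [263.1 175.9] 29 [ 598. -102.]
side orange [229.5 246.5] 132 [547. 316.]
side red [257.  185.3] 68 [596. -33.]
side blue [290.  169.9] 87 [ 517. -185.]
side blue [282.9 185.5] 28 [506. -70.]
side green [220.6 259.5] 141 [547. 380.]
tx -0.03 ty -0.11 tz 5.42 twist -0.001 q6 -1.20 t 18.8
```

```bash
python3 -m pendant '[{"tx":0,"ty":-0.1,"tz":3,"twist":0,"fingers":140},{"tx":0,"ty":-0.1,"tz":5.4,"twist":0,"fingers":140},{"tx":0,"ty":-0.1,"tz":5.4,"twist":0,"fingers":140},{"tx":0,"ty":-0.1,"tz":5.4,"twist":0,"fingers":255},{"tx":0,"ty":-0.1,"tz":5.4,"twist":0,"fingers":255},{"tx":0,"ty":-0.1,"tz":5.4,"twist":0,"fingers":255},{"tx":0,"ty":-0.1,"tz":5.4,"twist":0,"fingers":255},{"tx":0,"ty":-0.1,"tz":5.4,"twist":0,"fingers":255},{"tx":0,"ty":-0.1,"tz":5.4,"twist":0,"fingers":255},{"tx":0,"ty":-0.1,"tz":2,"twist":0,"fingers":255},{"tx":0,"ty":-0.1,"tz":-2,"twist":0,"fingers":255},{"tx":0,"ty":-0.1,"tz":-5.5,"twist":0,"fingers":255}]'
python3 -m pendant '[{"tx":0.5,"ty":-3,"tz":0,"twist":0.06,"fingers":255},{"tx":1.1,"ty":-7,"tz":0,"twist":0.13,"fingers":255},{"tx":1.8,"ty":-11,"tz":0,"twist":0.13,"fingers":255},{"tx":2.5,"ty":-15,"tz":0,"twist":0.13,"fingers":255},{"tx":3.1,"ty":-19,"tz":0,"twist":0.13,"fingers":255},{"tx":3.8,"ty":-23,"tz":0,"twist":0.13,"fingers":255},{"tx":4.5,"ty":-27,"tz":0,"twist":0.13,"fingers":255},{"tx":5.1,"ty":-31,"tz":0,"twist":0.13,"fingers":255},{"tx":5.8,"ty":-35,"tz":0,"twist":0.13,"fingers":255},{"tx":6.1,"ty":-37.5,"tz":0,"twist":0.13,"fingers":255},{"tx":6.1,"ty":-37.5,"tz":0,"twist":0.13,"fingers":255},{"tx":6.1,"ty":-37.5,"tz":0,"twist":0.13,"fingers":255}]'
python3 - <<'E'
from h import *
delta([527.5,-70.5,30.5],np.pi-0.02)
E
```

```text
t: 19.75
position: [546.1, 310.0, 115.6]
orientation: [[-0.994, -0.11, -0.0], [-0.11, 0.994, -0.0], [0.0, -0.0, -1.0]]
ft_force: [1.0, 0.7, 0.4]
grip_width: 0.2
grip_force: 30.0
t: 20.75
position: [526.9, -70.3, 113.9]
orientation: [[-1.0, 0.022, 0.0], [0.022, 1.0, 0.0], [-0.0, 0.0, -1.0]]
ft_force: [-0.0, -0.4, -1.2]
grip_width: 0.197
grip_force: 30.0
tx -0.06 ty -0.02 tz 8.34 twist -0.002 q6 -1.73 t 20.8
```

```bash
python3 -m pendant '[{"tx":0,"ty":0,"tz":3,"twist":0,"fingers":255},{"tx":0,"ty":0,"tz":6,"twist":0,"fingers":255},{"tx":0,"ty":0,"tz":8.2,"twist":0,"fingers":255},{"tx":0,"ty":0,"tz":8.2,"twist":0,"fingers":255},{"tx":0,"ty":0,"tz":8.2,"twist":0,"fingers":255},{"tx":0,"ty":0,"tz":8.2,"twist":0,"fingers":165},{"tx":0,"ty":0,"tz":8.2,"twist":0,"fingers":165},{"tx":0,"ty":0,"tz":8.2,"twist":0,"fingers":165},{"tx":0,"ty":0,"tz":5,"twist":0,"fingers":165},{"tx":0,"ty":0,"tz":1,"twist":0,"fingers":165},{"tx":0,"ty":0,"tz":0,"twist":0,"fingers":140}]'
python3 -m pendant '[{"tx":0,"ty":3.5,"tz":0,"twist":0,"fingers":140},{"tx":-0.2,"ty":7.5,"tz":0,"twist":0,"fingers":140},{"tx":-0.3,"ty":11.5,"tz":0,"twist":0,"fingers":140},{"tx":-0.4,"ty":15.4,"tz":0,"twist":0,"fingers":140},{"tx":-0.5,"ty":19.3,"tz":0,"twist":0,"fingers":140},{"tx":-0.6,"ty":23.2,"tz":0,"twist":0,"fingers":140},{"tx":-0.7,"ty":27.1,"tz":0,"twist":0,"fingers":140},{"tx":-0.8,"ty":31,"tz":0,"twist":0,"fingers":140},{"tx":-1,"ty":35,"tz":1,"twist":0,"fingers":140},{"tx":-1,"ty":39,"tz":2,"twist":0,"fingers":140},{"tx":-1,"ty":42.6,"tz":4,"twist":0,"fingers":140},{"tx":-1,"ty":44.4,"tz":5.5,"twist":0,"fingers":140}]'
python3 -m pendant '[{"tx":0,"ty":0,"tz":0,"twist":0,"fingers":140},{"tx":0,"ty":0,"tz":0,"twist":0,"fingers":140},{"tx":0,"ty":0,"tz":0,"twist":0,"fingers":140},{"tx":0,"ty":0,"tz":0,"twist":0,"fingers":140}]'
python3 - <<'E'
from blobs import *
for n in ['top','side','wrist']:
  c,im=snap(n,n+'7.png')
  for k,ce,a,r in blobs(im,12):
    P=onz(c,ce,18)
    if k!='blue' and 430<P[0]<640 and -200<P[1]<460 : print(n,k,ce.round(1),a,P[:2].round(0))
delta([546,373,5.5],np.pi-0.02)
E
```

```text
t: 21.67
position: [528.7, -69.5, 119.7]
orientation: [[-1.0, 0.02, 0.006], [0.02, 1.0, -0.001], [-0.006, -0.001, -1.0]]
ft_force: [0.5, 0.2, 1.4]
grip_width: 0.388
grip_force: 0.0
t: 22.67
position: [545.3, 378.3, 58.0]
orientation: [[-1.0, 0.018, 0.001], [0.018, 1.0, 0.001], [-0.001, 0.001, -1.0]]
ft_force: [0.5, 0.1, 0.1]
grip_width: 0.449
grip_force: 0.0
t: 23.0
position: [546.4, 373.8, 59.9]
orientation: [[-1.0, 0.021, 0.001], [0.021, 1.0, 0.001], [-0.001, 0.001, -1.0]]
ft_force: [-0.6, 0.0, 0.8]
grip_width: 0.444
grip_force: 0.0
top purple [300.9 190.2] 13 [ 570. -137.]
top teal [282.3 185.5] 53 [587. -70.]
top orange [281.9 200.5] 70 [532. -68.]
top red [264.6 184.8] 59 [588.  -6.]
side orange [276.2 180. ] 74 [542. -96.]
side red [257.1 185.3] 67 [596. -33.]
side green [221.3 259.8] 133 [545. 380.]
wrist orange [254.5 182.4] 41 [520. 373.]
wrist orange [344.3 297.1] 12 [604. 434.]
wrist green [245.6 184.2] 40 [521. 368.]
wrist green [263.9 183.9] 33 [521. 379.]
wrist green [265.4 254. ] 25 [569. 380.]
tx 0.03 ty -0.08 tz 5.41 twist -0.001 q6 -0.99 t 23.1
```

View pics/wrist7.png

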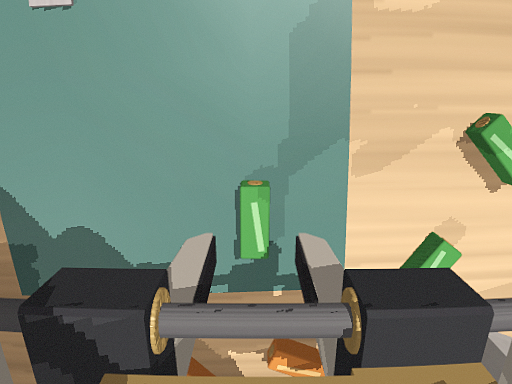

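The green blank sits centred between the fingers at (254,220), and the other greens are clear of them.

```bash
python3 -m pendant '[{"tx":0,"ty":-0.1,"tz":3,"twist":0,"fingers":140},{"tx":0,"ty":-0.1,"tz":5.4,"twist":0,"fingers":140},{"tx":0,"ty":-0.1,"tz":5.4,"twist":0,"fingers":140},{"tx":0,"ty":-0.1,"tz":5.4,"twist":0,"fingers":255},{"tx":0,"ty":-0.1,"tz":5.4,"twist":0,"fingers":255},{"tx":0,"ty":-0.1,"tz":5.4,"twist":0,"fingers":255},{"tx":0,"ty":-0.1,"tz":5.4,"twist":0,"fingers":255},{"tx":0,"ty":-0.1,"tz":5.4,"twist":0,"fingers":255},{"tx":0,"ty":-0.1,"tz":5.4,"twist":0,"fingers":255},{"tx":0,"ty":-0.1,"tz":2,"twist":0,"fingers":255},{"tx":0,"ty":-0.1,"tz":-2,"twist":0,"fingers":255},{"tx":0,"ty":-0.1,"tz":-5.5,"twist":0,"fingers":255}]'
python3 -m pendant '[{"tx":0.1,"ty":-3,"tz":0,"twist":0,"fingers":255},{"tx":0.2,"ty":-7,"tz":0,"twist":0,"fingers":255},{"tx":0.3,"ty":-11,"tz":0,"twist":0,"fingers":255},{"tx":0.4,"ty":-15,"tz":0,"twist":0,"fingers":255},{"tx":0.5,"ty":-19,"tz":0,"twist":0,"fingers":255},{"tx":0.6,"ty":-23,"tz":0,"twist":0,"fingers":255},{"tx":0.7,"ty":-27,"tz":0,"twist":0,"fingers":255},{"tx":0.8,"ty":-31,"tz":0,"twist":0,"fingers":255},{"tx":0.9,"ty":-35,"tz":0,"twist":0,"fingers":255},{"tx":1,"ty":-37.8,"tz":0,"twist":0,"fingers":255},{"tx":1,"ty":-37.8,"tz":0,"twist":0,"fingers":255},{"tx":1,"ty":-37.8,"tz":0,"twist":0,"fingers":255}]'
python3 - <<'E'
from h import *
delta([528.8,-4.5,30.5],np.pi-0.02)
E
```

```text
t: 24.15
position: [545.5, 373.3, 115.5]
orientation: [[-1.0, 0.02, -0.0], [0.02, 1.0, -0.0], [0.0, -0.0, -1.0]]
ft_force: [0.2, -0.4, 1.1]
grip_width: 0.197
grip_force: 30.0
t: 25.15
position: [528.2, -5.5, 113.9]
orientation: [[-1.0, 0.022, 0.001], [0.022, 1.0, 0.0], [-0.001, 0.0, -1.0]]
ft_force: [0.1, 0.8, -0.3]
grip_width: 0.201
grip_force: 30.0
tx -0.05 ty 0.10 tz 8.34 twist -0.002 q6 -1.61 t 25.1
```

```bash
python3 -m pendant '[{"tx":0,"ty":0.1,"tz":3,"twist":0,"fingers":255},{"tx":0,"ty":0.1,"tz":6,"twist":0,"fingers":255},{"tx":0,"ty":0.1,"tz":8.2,"twist":0,"fingers":255},{"tx":0,"ty":0.1,"tz":8.2,"twist":0,"fingers":255},{"tx":0,"ty":0.1,"tz":8.2,"twist":0,"fingers":255},{"tx":0,"ty":0.1,"tz":8.2,"twist":0,"fingers":165},{"tx":0,"ty":0.1,"tz":8.2,"twist":0,"fingers":165},{"tx":0,"ty":0.1,"tz":8.2,"twist":0,"fingers":165},{"tx":0,"ty":0.1,"tz":5,"twist":0,"fingers":165},{"tx":0,"ty":0.1,"tz":1,"twist":0,"fingers":165},{"tx":0,"ty":0.1,"tz":-3,"twist":0,"fingers":0},{"tx":0,"ty":0.1,"tz":-6,"twist":0,"fingers":0}]'
python3 -m pendant '[{"tx":-3,"ty":-3,"tz":-3,"twist":0,"fingers":0},{"tx":-6,"ty":-6.5,"tz":-6,"twist":0,"fingers":0},{"tx":-7,"ty":-6.5,"tz":-6,"twist":0,"fingers":0},{"tx":-7,"ty":-6.5,"tz":-6,"twist":0,"fingers":0},{"tx":-7,"ty":-6.5,"tz":-6,"twist":0,"fingers":0},{"tx":-7,"ty":-6.5,"tz":-6,"twist":0,"fingers":0}]'
python3 - <<'E'
from h import *
print(read_state()['position']); c,im=snap('wrist','wrist8.png')
E
```

```text
t: 26.15
position: [528.6, -3.2, 177.5]
orientation: [[-1.0, 0.02, 0.003], [0.02, 1.0, -0.0], [-0.003, -0.0, -1.0]]
ft_force: [1.2, 0.4, -0.1]
grip_width: 0.451
grip_force: 0.0
t: 26.65
position: [596.6, -69.3, 233.1]
orientation: [[-1.0, 0.02, -0.001], [0.02, 1.0, 0.0], [0.001, 0.0, -1.0]]
ft_force: [0.7, -0.6, -0.7]
grip_width: 0.876
grip_force: 0.0
[596.57580564 -69.3484436  233.11643392]
```

View pics/wrist8.png

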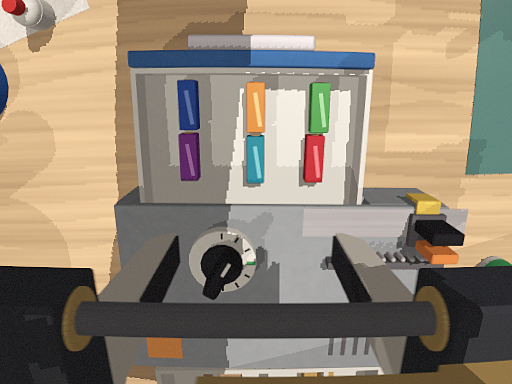

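The image shows all six blanks flat in the drawer in two rows: (188,105), (256,108), (319,107), (189,157), (255,159) and (314,158). Next I push the drawer.

```bash
python3 -m pendant '[{"tx":4,"ty":-0.2,"tz":0,"twist":0,"fingers":255},{"tx":8,"ty":-0.4,"tz":0,"twist":0,"fingers":255},{"tx":12,"ty":-0.5,"tz":0,"twist":0,"fingers":255},{"tx":16.2,"ty":-0.5,"tz":2,"twist":0,"fingers":255},{"tx":16.2,"ty":-0.5,"tz":6,"twist":0,"fingers":255},{"tx":16.2,"ty":-0.5,"tz":10,"twist":0,"fingers":255},{"tx":16.2,"ty":-0.5,"tz":14,"twist":0,"fingers":255},{"tx":16.2,"ty":-0.5,"tz":17,"twist":0,"fingers":255},{"tx":16.2,"ty":-0.5,"tz":19,"twist":0,"fingers":255},{"tx":16.2,"ty":-0.5,"tz":19,"twist":0,"fingers":255},{"tx":16.2,"ty":-0.5,"tz":19,"twist":0,"fingers":255},{"tx":16.2,"ty":-0.5,"tz":19,"twist":0,"fingers":255}]'
python3 -m pendant '[{"tx":-0.7,"ty":0,"tz":0,"twist":0,"fingers":255},{"tx":-1.4,"ty":0,"tz":0,"twist":0,"fingers":255},{"tx":-2.1,"ty":0,"tz":0,"twist":0,"fingers":255},{"tx":-2.8,"ty":0,"tz":0,"twist":0,"fingers":255},{"tx":-3.5,"ty":0,"tz":0,"twist":0,"fingers":255},{"tx":-4.2,"ty":0,"tz":0,"twist":0,"fingers":255}]'
python3 - <<'E'
from h import *
delta([590,-73,43],np.pi-0.02)
E
```

```text
t: 27.7
position: [435.4, -71.3, 45.1]
orientation: [[-1.0, 0.019, 0.002], [0.019, 1.0, -0.0], [-0.002, -0.0, -1.0]]
ft_force: [0.6, 0.6, 0.6]
grip_width: 0.158
grip_force: 0.0
t: 28.2
position: [477.8, -72.3, 43.6]
orientation: [[-1.0, 0.02, -0.0], [0.02, 1.0, 0.0], [0.0, 0.0, -1.0]]
ft_force: [-0.8, 0.2, 0.7]
grip_width: 0.004
grip_force: 0.5
tx -11.22 ty 0.15 tz 0.06 twist 0.000 q6 -1.75 t 28.2
```

```bash
python3 -m pendant '[{"tx":-0.8,"ty":0,"tz":0,"twist":0,"fingers":255},{"tx":-1.7,"ty":0,"tz":0,"twist":0,"fingers":255},{"tx":-2.6,"ty":0,"tz":0,"twist":0,"fingers":255},{"tx":-3.5,"ty":0,"tz":0,"twist":0,"fingers":255},{"tx":-4.4,"ty":0,"tz":0,"twist":0,"fingers":255},{"tx":-5.3,"ty":0,"tz":0,"twist":0,"fingers":255},{"tx":-6.2,"ty":0,"tz":0,"twist":0,"fingers":255},{"tx":-7.1,"ty":0,"tz":0,"twist":0,"fingers":255},{"tx":-8,"ty":0,"tz":0,"twist":0,"fingers":255},{"tx":-8.8,"ty":0,"tz":0,"twist":0,"fingers":255},{"tx":-9.5,"ty":0,"tz":0,"twist":0,"fingers":255},{"tx":-10,"ty":0,"tz":0,"twist":0,"fingers":255}]'
python3 -m pendant '[{"tx":-0.3,"ty":0,"tz":0,"twist":0,"fingers":255},{"tx":-0.6,"ty":0,"tz":0,"twist":0,"fingers":255},{"tx":-0.9,"ty":0,"tz":0,"twist":0,"fingers":255}]'
python3 -m pendant '[{"tx":-0.3,"ty":0,"tz":0,"twist":0,"fingers":255},{"tx":-0.6,"ty":0,"tz":0,"twist":0,"fingers":255}]'
python3 -m pendant '[{"tx":-0.2,"ty":0,"tz":0,"twist":0,"fingers":255},{"tx":-0.4,"ty":0,"tz":0,"twist":0,"fingers":255}]'
```

```text
t: 29.2
position: [577.8, -74.2, 43.6]
orientation: [[-1.0, 0.02, 0.0], [0.02, 1.0, 0.0], [-0.0, 0.0, -1.0]]
ft_force: [-0.4, 0.4, 0.2]
grip_width: 0.002
grip_force: 0.3
t: 29.45
position: [585.5, -74.5, 43.5]
orientation: [[-1.0, 0.02, -0.001], [0.02, 1.0, -0.0], [0.001, -0.0, -1.0]]
ft_force: [-16.1, -0.3, 9.5]
grip_width: 0.007
grip_force: 8.3
t: 29.62
position: [591.4, -74.6, 43.5]
orientation: [[-1.0, 0.02, -0.001], [0.02, 1.0, -0.0], [0.001, -0.0, -1.0]]
ft_force: [-4.2, 0.2, 0.3]
grip_width: 0.009
grip_force: 1.8
t: 29.78
position: [595.9, -74.7, 43.6]
orientation: [[-1.0, 0.02, -0.0], [0.02, 1.0, -0.0], [0.0, -0.0, -1.0]]
ft_force: [-0.5, -0.9, -1.3]
grip_width: 0.007
grip_force: 0.5
```

```bash
python3 -m pendant '[{"tx":-0.2,"ty":0,"tz":0,"twist":0,"fingers":255},{"tx":-0.4,"ty":0,"tz":0,"twist":0,"fingers":255},{"tx":-0.4,"ty":0,"tz":0,"twist":0,"fingers":255}]'
python3 -m pendant '[{"tx":-0.2,"ty":0,"tz":0,"twist":0,"fingers":255},{"tx":-0.2,"ty":0,"tz":0,"twist":0,"fingers":255}]'
```

```text
t: 30.03
position: [597.4, -74.7, 43.5]
orientation: [[-1.0, 0.02, -0.007], [0.02, 1.0, 0.0], [0.007, 0.0, -1.0]]
ft_force: [-29.7, 0.4, 16.8]
grip_width: 0.002
grip_force: 14.8
t: 30.2
position: [597.5, -74.7, 43.5]
orientation: [[-1.0, 0.02, -0.012], [0.02, 1.0, 0.001], [0.012, 0.0, -1.0]]
ft_force: [-48.4, 1.0, 28.9]
grip_width: 0.008
grip_force: 24.6
```

```bash
python3 -m pendant '[{"tx":2,"ty":0,"tz":0,"twist":0,"fingers":255},{"tx":5,"ty":0,"tz":0,"twist":0,"fingers":255},{"tx":8,"ty":0,"tz":-1,"twist":0,"fingers":255},{"tx":8,"ty":0,"tz":-5,"twist":0,"fingers":0},{"tx":8,"ty":0,"tz":-9,"twist":0,"fingers":0},{"tx":8,"ty":2,"tz":-13,"twist":0,"fingers":0},{"tx":6,"ty":4,"tz":-17,"twist":0,"fingers":0},{"tx":3,"ty":6,"tz":-20,"twist":0,"fingers":0},{"tx":-1,"ty":8,"tz":-20,"twist":0,"fingers":0},{"tx":-5,"ty":8,"tz":-20,"twist":0,"fingers":0},{"tx":-9,"ty":8,"tz":-20,"twist":0,"fingers":0},{"tx":-12,"ty":8,"tz":-20,"twist":0,"fingers":0}]'
python3 -m pendant '[{"tx":0,"ty":0,"tz":0,"twist":0,"fingers":0},{"tx":0,"ty":0,"tz":0,"twist":0,"fingers":0},{"tx":0,"ty":0,"tz":0,"twist":0,"fingers":0}]'
python3 - <<'E'
from h import *
print(read_state()['position']); c,im=snap('wrist','wrist9.png'); snap('top','top9.png')
cv2.imwrite('pics/w9z.png',cv2.resize(im[60:290,60:420][...,::-1],(800,511),interpolation=cv2.INTER_CUBIC))
E
```

```text
t: 31.2
position: [725.6, 3.8, 243.9]
orientation: [[-1.0, 0.019, 0.001], [0.019, 1.0, 0.0], [-0.001, 0.0, -1.0]]
ft_force: [-0.8, -0.4, 0.1]
grip_width: 0.602
grip_force: 0.0
t: 31.45
position: [723.4, 2.9, 243.2]
orientation: [[-1.0, 0.02, -0.0], [0.02, 1.0, 0.0], [0.0, 0.0, -1.0]]
ft_force: [-0.2, 0.1, 0.9]
grip_width: 0.814
grip_force: 0.0
[723.35179711   2.88134651 243.23555353]
```

View pics/w9z.png

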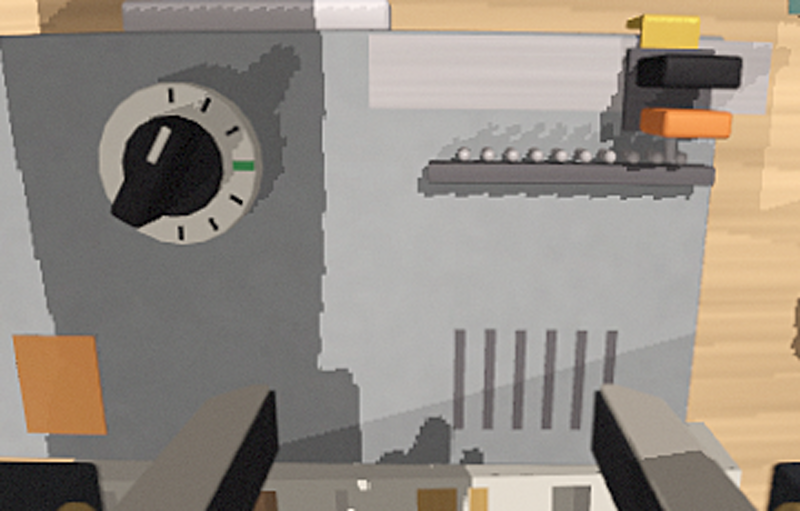

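The crop (scale 2.22, offset 60,60) shows the drawer closed, with its rail along the top edge. The bolt's black post is at (690,70), the orange tab at (685,123) and the tongue at (670,32). The dial centre is at (178,163); its white pointer (158,145) is near the first click and the green mark is at (243,165).

Run:
```python
from h import *
w=cam('wrist'); t=cam('top'); f=lambda u,v:(60+u/2.222,60+v/2.222)
for n,uv,z in [('postFL',(665,55),126),('postFR',(742,57),126),('orBL',(650,135),126),('orBR',(730,137),126),('orFL',(648,110),126),('base',(180,163),82),('disc',(172,166),100),('barA',(172,118),130),('barB',(113,212),130),('ptr1',(169,128),130),('ptr2',(150,162),130),('railL',(123,10),58)]:
    print(n,np.round(f(*uv),1),onz(w,f(*uv),z).round(1)[:2])
W=cv2.imread('pics/wrist9.png');T=cv2.imread('pics/top9.png')
def org(im,box,lo=(8,140,110),hi=(18,255,255)):
    x0,y0,x1,y1=box; m=cv2.inRange(cv2.cvtColor(im[y0:y1,x0:x1],cv2.COLOR_BGR2HSV),lo,hi); p=np.argwhere(m)[:,::-1]; return p.mean(0)+[x0,y0],p.min(0)+[x0,y0],p.max(0)+[x0,y0]
a=org(W,(330,90,400,130));b=org(T,(220,145,250,175)); print(a,b); print(tri(w,a[0],t,b[0]))
cv2.imwrite('pics/t9z.png',cv2.resize(T[135:185,220:330],(800,364),interpolation=cv2.INTER_CUBIC))
```

```text
postFL [359.3  84.8] [636.6  87.6]
postFR [393.9  85.7] [637.3 116.1]
orBL [352.5 120.8] [665.1  83.4]
orBR [388.5 121.7] [666.  113.7]
orFL [351.6 109.5] [656.   82.2]
base [141.  133.4] [ 675.7 -106.1]
disc [137.4 134.7] [ 675.2 -103.5]
barA [137.4 113.1] [655.  -91.3]
barB [110.9 155.4] [ 688.8 -117.6]
ptr1 [136.1 117.6] [658.6 -92.8]
ptr2 [127.5 132.9] [ 670.6 -101.2]
railL [115.4  64.5] [ 609.4 -133.4]
(array([368.24291498, 114.951417  ]), array([348, 109]), array([388, 121])) (array([233.75757576, 157.6969697 ]), array([230, 156]), array([237, 160]))
(array([662.07570916, 102.20223285, 109.58101193]), np.float64(1.8654100103471125))
```

View pics/t9z.png

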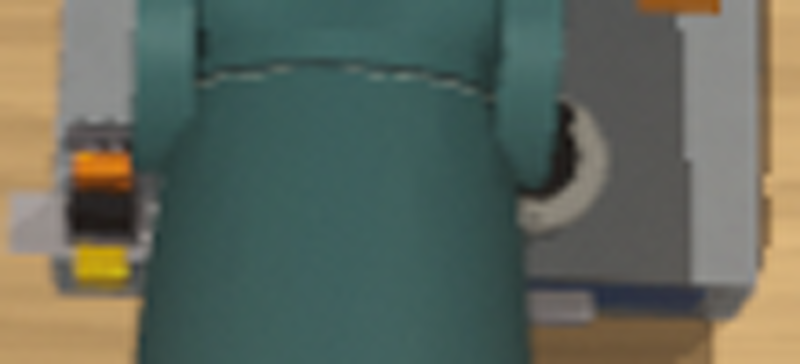

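The top crop has the bolt at the left and the dial partly behind the arm. The bolt grip centre is about (651,100), mid-height 110, and the dial axis about (675,-104).

```bash
python3 -m pendant '[{"tx":1,"ty":1,"tz":0,"twist":0.12,"fingers":90},{"tx":2,"ty":2,"tz":0,"twist":0.24,"fingers":90},{"tx":3,"ty":3,"tz":0,"twist":0.36,"fingers":90},{"tx":4,"ty":4,"tz":0,"twist":0.48,"fingers":90},{"tx":5,"ty":5,"tz":0,"twist":0.6,"fingers":90},{"tx":6,"ty":6,"tz":1,"twist":0.72,"fingers":90},{"tx":7,"ty":7,"tz":2,"twist":0.84,"fingers":90},{"tx":7.7,"ty":8,"tz":3,"twist":0.96,"fingers":90},{"tx":7.7,"ty":9,"tz":4,"twist":1.08,"fingers":90},{"tx":7.7,"ty":9.5,"tz":5,"twist":1.2,"fingers":90},{"tx":7.7,"ty":9.5,"tz":6,"twist":1.32,"fingers":90},{"tx":7.7,"ty":9.5,"tz":7,"twist":1.44,"fingers":90}]'
python3 -m pendant '[{"tx":0,"ty":0,"tz":0,"twist":0.12,"fingers":90},{"tx":0,"ty":0,"tz":0,"twist":0.13,"fingers":90},{"tx":0,"ty":0,"tz":0,"twist":0.13,"fingers":90},{"tx":0,"ty":0,"tz":0,"twist":0.13,"fingers":90}]'
python3 - <<'E'
from h import *
snap('wrist','wrist10.png');delta([648.5,100,102],np.pi/2-0.02)
E
```

```text
t: 32.55
position: [647.5, 99.6, 174.7]
orientation: [[-0.105, 0.994, 0.002], [0.994, 0.105, 0.0], [0.0, 0.002, -1.0]]
ft_force: [-0.5, 0.3, -0.6]
grip_width: 0.647
grip_force: 0.0
t: 32.88
position: [648.2, 99.3, 174.8]
orientation: [[0.015, 1.0, 0.002], [1.0, -0.015, 0.0], [0.0, 0.002, -1.0]]
ft_force: [-0.1, -0.7, 0.5]
grip_width: 0.652
grip_force: 0.0
tx 0.07 ty 0.01 tz 7.26 twist 0.004 q6 0.13 t 32.9
```

View pics/wrist10.png

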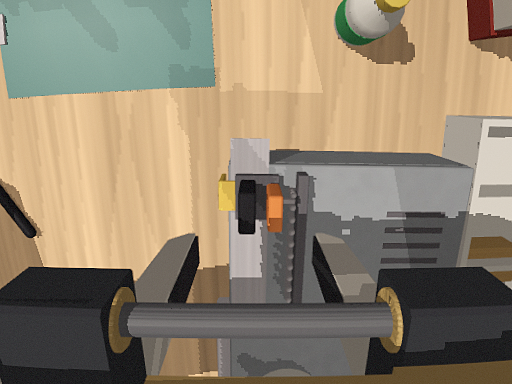

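The post (247,207) and the tab (274,207) lie between the fingers at columns 197 and 313, so I descend and squeeze.

```bash
python3 -m pendant '[{"tx":0.1,"ty":0,"tz":3,"twist":0,"fingers":90},{"tx":0.1,"ty":0,"tz":6,"twist":0,"fingers":90},{"tx":0.1,"ty":0,"tz":7.2,"twist":0,"fingers":90},{"tx":0.1,"ty":0,"tz":7.2,"twist":0,"fingers":90},{"tx":0.1,"ty":0,"tz":7.2,"twist":0,"fingers":255},{"tx":0.1,"ty":0,"tz":7.2,"twist":0,"fingers":255},{"tx":0.1,"ty":0,"tz":7.2,"twist":0,"fingers":255},{"tx":0.1,"ty":0,"tz":7.2,"twist":0,"fingers":255},{"tx":0.1,"ty":0,"tz":7.2,"twist":0,"fingers":255},{"tx":0.1,"ty":0,"tz":7.2,"twist":0,"fingers":255},{"tx":0.1,"ty":0,"tz":7.2,"twist":0,"fingers":255},{"tx":0.1,"ty":0,"tz":7.2,"twist":0,"fingers":255}]'
python3 -m pendant '[{"tx":-0.3,"ty":0,"tz":0,"twist":0,"fingers":255},{"tx":-0.6,"ty":0,"tz":0,"twist":0,"fingers":255},{"tx":-0.6,"ty":0,"tz":0,"twist":0,"fingers":255}]'
```

```text
t: 33.93
position: [648.3, 100.5, 102.9]
orientation: [[0.019, 1.0, 0.0], [1.0, -0.019, 0.0], [0.0, 0.0, -1.0]]
ft_force: [-7.1, 0.0, 9.3]
grip_width: 0.247
grip_force: 30.0
t: 34.18
position: [648.1, 94.3, 102.9]
orientation: [[0.019, 1.0, 0.0], [1.0, -0.019, 0.0], [0.0, 0.0, -1.0]]
ft_force: [-7.0, 0.4, 10.6]
grip_width: 0.247
grip_force: 30.0
```

```bash
python3 -m pendant '[{"tx":-0.7,"ty":0,"tz":0,"twist":0,"fingers":255},{"tx":-1.4,"ty":0,"tz":0,"twist":0,"fingers":255},{"tx":-2.1,"ty":0,"tz":0,"twist":0,"fingers":255},{"tx":-2.8,"ty":0,"tz":0,"twist":0,"fingers":255},{"tx":-3.5,"ty":0,"tz":0,"twist":0,"fingers":255},{"tx":-4.2,"ty":0,"tz":0,"twist":0,"fingers":255},{"tx":-4.9,"ty":0,"tz":0,"twist":0,"fingers":255},{"tx":-5.6,"ty":0,"tz":0,"twist":0,"fingers":255},{"tx":-6.3,"ty":0,"tz":0,"twist":0,"fingers":255},{"tx":-7,"ty":0,"tz":0,"twist":0,"fingers":255},{"tx":-7.2,"ty":0,"tz":0,"twist":0,"fingers":255},{"tx":-7.2,"ty":0,"tz":0,"twist":0,"fingers":255}]'
python3 -m pendant '[{"tx":-0.2,"ty":0,"tz":0,"twist":0,"fingers":255},{"tx":-0.2,"ty":0,"tz":0,"twist":0,"fingers":255}]'
python3 -m pendant '[{"tx":-0.2,"ty":0,"tz":0,"twist":0,"fingers":255},{"tx":-0.2,"ty":0,"tz":0,"twist":0,"fingers":255}]'
python3 - <<'E'
from h import *
snap('top','top11.png')
E
```

```text
t: 35.18
position: [646.2, 21.9, 102.9]
orientation: [[0.019, 1.0, -0.001], [1.0, -0.019, -0.0], [-0.0, -0.001, -1.0]]
ft_force: [-13.8, -2.4, 13.0]
grip_width: 0.248
grip_force: 30.0
t: 35.35
position: [646.2, 20.4, 102.9]
orientation: [[0.019, 1.0, -0.001], [1.0, -0.019, 0.001], [0.001, -0.001, -1.0]]
ft_force: [-13.3, 0.6, 12.5]
grip_width: 0.247
grip_force: 30.0
t: 35.52
position: [646.1, 20.1, 102.9]
orientation: [[0.018, 1.0, -0.001], [1.0, -0.018, 0.004], [0.004, -0.001, -1.0]]
ft_force: [-12.3, 13.5, 12.3]
grip_width: 0.253
grip_force: 30.1
```

```bash
python3 -m pendant '[{"tx":0,"ty":0,"tz":0,"twist":0,"fingers":90},{"tx":0,"ty":0,"tz":0,"twist":0,"fingers":90},{"tx":0,"ty":0,"tz":0,"twist":0,"fingers":90},{"tx":0,"ty":0,"tz":0,"twist":0,"fingers":90},{"tx":0,"ty":0,"tz":0,"twist":0,"fingers":90},{"tx":0,"ty":0,"tz":-3,"twist":0,"fingers":90},{"tx":0,"ty":0,"tz":-7,"twist":0,"fingers":90},{"tx":0,"ty":0,"tz":-10,"twist":0,"fingers":90},{"tx":-4,"ty":0,"tz":-12,"twist":0,"fingers":90},{"tx":-8,"ty":0,"tz":-12,"twist":0,"fingers":90},{"tx":-8,"ty":0,"tz":-12,"twist":0,"fingers":90},{"tx":-8,"ty":0,"tz":-12,"twist":0,"fingers":90}]'
python3 - <<'E'
from h import *
c,im=snap('wrist','wrist12.png');print(read_state()['position'],read_state()['q'][5])
E
```

```text
t: 36.57
position: [645.1, -63.5, 221.7]
orientation: [[0.022, 1.0, 0.0], [1.0, -0.022, -0.0], [-0.0, 0.0, -1.0]]
ft_force: [0.6, 0.6, 0.4]
grip_width: 0.65
grip_force: 0.0
[645.05519949 -62.2853063  221.25725763] -0.11511929787558534
```

View pics/wrist12.png

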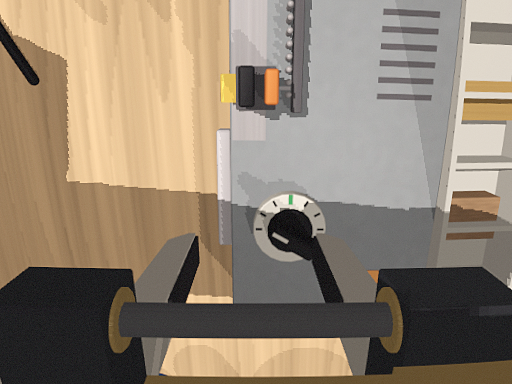

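The bolt post is at (246,87) at the end of the pin row, with the tab sprung out at (271,87). The dial is at (290,229) and its pointer (280,238) is at the first click.

Run:
```python
from h import *
w=cam('wrist'); im=cv2.imread('pics/wrist12.png')
m=cv2.inRange(cv2.cvtColor(im[185:270,245:335],cv2.COLOR_BGR2HSV),(0,0,150),(180,60,255)); 
n,l,st,ce=cv2.connectedComponentsWithStats(m); i=1+st[1:,4].argmax(); print(st[i])
p=np.argwhere(l==i)[:,::-1].astype(np.float32)+[245,185]
h=cv2.convexHull(p.astype(np.float32)); e=cv2.fitEllipse(h); print(e); print(onz(w,e[0],82).round(1), onz(w,(281,238.5),130).round(1))
delta([675,-104.5,150],np.pi-0.544); delta([675,-104.5,104],np.pi-0.544)
```

```text
[   0    0   90   51 2256]
((289.7820739746094, 196.7549285888672), (86.52101135253906, 93.88587951660156), 120.98719787597656)
[676.9 -74.6  82. ] [665.3 -95.7 130. ]
tx -4.16 ty 3.08 tz 7.12 twist -1.047 q6 -0.12 t 36.6
tx -4.16 ty 3.09 tz 11.72 twist -1.047 q6 -0.12 t 36.6
```

```bash
python3 - <<'E'
from h import *
w=cam('wrist'); print(onz(w,(290,228),82).round(1))
im=cv2.imread('pics/wrist12.png'); cv2.imwrite('pics/d12.png',cv2.resize(im[180:275,240:340],(600,570),interpolation=cv2.INTER_CUBIC))
E
python3 -m pendant '[{"tx":-1,"ty":1,"tz":0,"twist":-0.12,"fingers":110},{"tx":-2,"ty":2,"tz":0,"twist":-0.24,"fingers":110},{"tx":-3,"ty":3,"tz":0,"twist":-0.36,"fingers":110},{"tx":-4.1,"ty":3.1,"tz":1,"twist":-0.48,"fingers":110},{"tx":-4.1,"ty":3.1,"tz":2,"twist":-0.6,"fingers":110},{"tx":-4.1,"ty":3.1,"tz":3,"twist":-0.72,"fingers":110},{"tx":-4.1,"ty":3.1,"tz":4,"twist":-0.84,"fingers":110},{"tx":-4.1,"ty":3.1,"tz":5,"twist":-0.96,"fingers":110},{"tx":-4.1,"ty":3.1,"tz":6,"twist":-1.047,"fingers":110},{"tx":-4.1,"ty":3.1,"tz":7,"twist":-1.047,"fingers":110},{"tx":-4.1,"ty":3.1,"tz":7,"twist":-1.047,"fingers":110},{"tx":-4.1,"ty":3.1,"tz":7,"twist":-1.047,"fingers":110}]'
```

```text
[ 677.3 -105.6   82. ]
t: 37.62
position: [675.3, -102.5, 150.9]
orientation: [[-0.855, 0.519, -0.001], [0.519, 0.855, 0.0], [0.001, -0.0, -1.0]]
ft_force: [0.4, 0.4, -0.1]
grip_width: 0.57
grip_force: 0.0
```

View pics/d12.png

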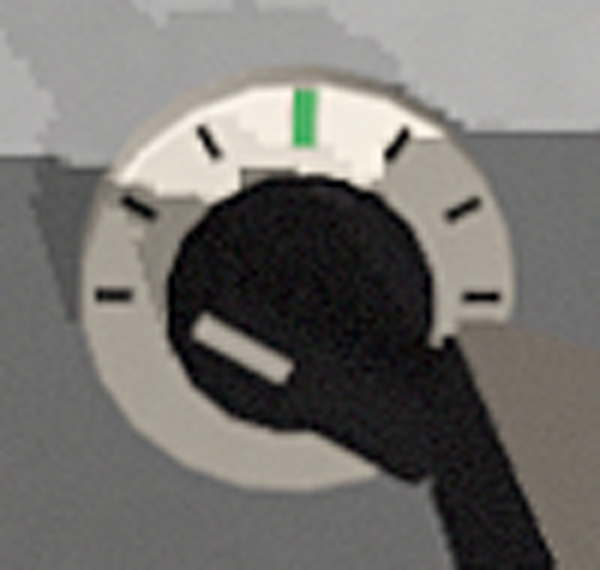

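The pointer line runs (195,325)-(290,375), 28° from the zero tick, so the dial is at the first click. I grip it and turn 1.05 rad clockwise.

```bash
python3 -m pendant '[{"tx":-0.1,"ty":-0.1,"tz":0,"twist":0,"fingers":110},{"tx":-0.1,"ty":-0.1,"tz":0,"twist":0,"fingers":110},{"tx":-0.1,"ty":-0.1,"tz":2.5,"twist":0,"fingers":110},{"tx":-0.1,"ty":-0.1,"tz":4.6,"twist":0,"fingers":110},{"tx":-0.1,"ty":-0.1,"tz":4.6,"twist":0,"fingers":110},{"tx":-0.1,"ty":-0.1,"tz":4.6,"twist":0,"fingers":255},{"tx":-0.1,"ty":-0.1,"tz":4.6,"twist":0,"fingers":255},{"tx":-0.1,"ty":-0.1,"tz":4.6,"twist":0,"fingers":255},{"tx":-0.1,"ty":-0.1,"tz":4.6,"twist":0,"fingers":255},{"tx":-0.1,"ty":-0.1,"tz":4.6,"twist":0,"fingers":255},{"tx":-0.1,"ty":-0.1,"tz":4.6,"twist":0,"fingers":255},{"tx":-0.1,"ty":-0.1,"tz":4.6,"twist":0,"fingers":255}]'
python3 -m pendant '[{"tx":0,"ty":0,"tz":0,"twist":0,"fingers":255},{"tx":0,"ty":0,"tz":0,"twist":0,"fingers":255}]'
```

```text
t: 38.62
position: [676.1, -104.4, 106.0]
orientation: [[-0.856, 0.517, 0.001], [0.517, 0.856, 0.0], [-0.001, 0.001, -1.0]]
ft_force: [-0.5, 1.5, 1.0]
grip_width: 0.149
grip_force: 30.0
t: 38.78
position: [676.1, -104.4, 106.0]
orientation: [[-0.856, 0.516, 0.001], [0.516, 0.856, 0.0], [-0.001, 0.001, -1.0]]
ft_force: [1.1, 2.6, 5.1]
grip_width: 0.15
grip_force: 30.0
```

```bash
python3 -m pendant '[{"tx":0,"ty":0,"tz":0,"twist":0.1,"fingers":255},{"tx":0,"ty":0,"tz":0,"twist":0.2,"fingers":255},{"tx":0,"ty":0,"tz":0,"twist":0.3,"fingers":255},{"tx":0,"ty":0,"tz":0,"twist":0.4,"fingers":255},{"tx":0,"ty":0,"tz":0,"twist":0.5,"fingers":255},{"tx":0,"ty":0,"tz":0,"twist":0.6,"fingers":255},{"tx":0,"ty":0,"tz":0,"twist":0.7,"fingers":255},{"tx":0,"ty":0,"tz":0,"twist":0.8,"fingers":255},{"tx":0,"ty":0,"tz":0,"twist":0.9,"fingers":255},{"tx":0,"ty":0,"tz":0,"twist":1,"fingers":255},{"tx":0,"ty":0,"tz":0,"twist":1.06,"fingers":255},{"tx":0,"ty":0,"tz":0,"twist":1.06,"fingers":255}]'
python3 -m pendant '[{"tx":0,"ty":0,"tz":0,"twist":0,"fingers":255},{"tx":0,"ty":0,"tz":0,"twist":0,"fingers":255},{"tx":0,"ty":0,"tz":0,"twist":0,"fingers":130},{"tx":0,"ty":0,"tz":0,"twist":0,"fingers":130},{"tx":0,"ty":0,"tz":0,"twist":0,"fingers":130},{"tx":0,"ty":0,"tz":0,"twist":0,"fingers":130},{"tx":0,"ty":0,"tz":-3,"twist":0,"fingers":130},{"tx":0,"ty":0,"tz":-6,"twist":0,"fingers":130},{"tx":-4,"ty":0,"tz":-10,"twist":0,"fingers":130},{"tx":-6,"ty":0,"tz":-13,"twist":0,"fingers":130},{"tx":-6,"ty":0,"tz":-13,"twist":0,"fingers":130},{"tx":-6,"ty":0,"tz":-13,"twist":0,"fingers":130}]'
python3 - <<'E'
from h import *
c,im=snap('wrist','wrist13.png')
E
```

```text
t: 39.78
position: [675.9, -104.3, 105.7]
orientation: [[0.034, 0.999, -0.0], [0.999, -0.034, 0.0], [0.0, -0.0, -1.0]]
ft_force: [-0.9, 3.3, 3.5]
grip_width: 0.211
grip_force: 41.8
t: 40.78
position: [674.4, -166.4, 238.5]
orientation: [[0.034, 0.999, 0.004], [0.999, -0.034, -0.001], [-0.001, 0.004, -1.0]]
ft_force: [-0.3, -0.7, -0.3]
grip_width: 0.49
grip_force: 0.0
```

View pics/wrist13.png

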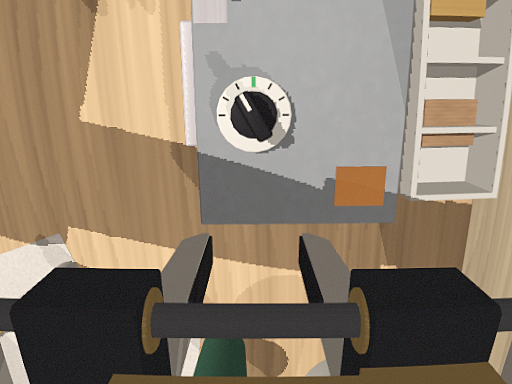

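The pointer mark (243,101) sits at the second click, 30° short of green (253,82), so the grip slipped. I regrip for one more click.

```bash
python3 -m pendant '[{"tx":3,"ty":0,"tz":0,"twist":-0.12,"fingers":110},{"tx":6,"ty":0,"tz":0,"twist":-0.24,"fingers":110},{"tx":6,"ty":0,"tz":3,"twist":-0.36,"fingers":110},{"tx":6,"ty":0,"tz":6,"twist":-0.48,"fingers":110},{"tx":6,"ty":0,"tz":8,"twist":-0.537,"fingers":110},{"tx":6,"ty":0,"tz":8,"twist":-0.537,"fingers":110},{"tx":6,"ty":0,"tz":8,"twist":-0.537,"fingers":110},{"tx":6,"ty":0,"tz":8,"twist":-0.537,"fingers":110}]'
python3 - <<'E'
from h import *
delta([676,-104.6,106],np.pi-0.02-1.047)
E
```

```text
t: 41.5
position: [676.0, -104.2, 156.3]
orientation: [[-0.482, 0.876, 0.0], [0.876, 0.482, 0.0], [-0.0, 0.0, -1.0]]
ft_force: [-0.3, 0.2, 0.4]
grip_width: 0.571
grip_force: 0.0
tx -0.03 ty -0.02 tz 5.03 twist -0.001 q6 -0.69 t 41.5
```

```bash
python3 -m pendant '[{"tx":0,"ty":0,"tz":3,"twist":0,"fingers":110},{"tx":0,"ty":0,"tz":5.2,"twist":0,"fingers":110},{"tx":0,"ty":0,"tz":5.2,"twist":0,"fingers":255},{"tx":0,"ty":0,"tz":5.2,"twist":0,"fingers":255},{"tx":0,"ty":0,"tz":5.2,"twist":0,"fingers":255},{"tx":0,"ty":0,"tz":5.2,"twist":0,"fingers":255},{"tx":0,"ty":0,"tz":5.2,"twist":0,"fingers":255},{"tx":0,"ty":0,"tz":5.2,"twist":0,"fingers":255},{"tx":0,"ty":0,"tz":5.2,"twist":0,"fingers":255},{"tx":0,"ty":0,"tz":5.2,"twist":0,"fingers":255},{"tx":0,"ty":0,"tz":5.2,"twist":0,"fingers":255}]'
python3 -m pendant '[{"tx":0,"ty":0,"tz":0,"twist":0.07,"fingers":255},{"tx":0,"ty":0,"tz":0,"twist":0.14,"fingers":255},{"tx":0,"ty":0,"tz":0,"twist":0.21,"fingers":255},{"tx":0,"ty":0,"tz":0,"twist":0.28,"fingers":255},{"tx":0,"ty":0,"tz":0,"twist":0.35,"fingers":255},{"tx":0,"ty":0,"tz":0,"twist":0.42,"fingers":255},{"tx":0,"ty":0,"tz":0,"twist":0.49,"fingers":255},{"tx":0,"ty":0,"tz":0,"twist":0.54,"fingers":255},{"tx":0,"ty":0,"tz":0,"twist":0.54,"fingers":255}]'
python3 -m pendant '[{"tx":0,"ty":0,"tz":0,"twist":0,"fingers":255},{"tx":0,"ty":0,"tz":0,"twist":0,"fingers":255}]'
```

```text
t: 42.42
position: [676.0, -104.7, 104.5]
orientation: [[-0.484, 0.875, 0.001], [0.875, 0.484, -0.0], [-0.001, 0.001, -1.0]]
ft_force: [-1.8, 0.3, 5.0]
grip_width: 0.148
grip_force: 30.0
t: 43.17
position: [675.7, -104.6, 104.3]
orientation: [[0.039, 0.999, -0.0], [0.999, -0.039, -0.0], [-0.0, -0.0, -1.0]]
ft_force: [-4.6, 0.0, 6.0]
grip_width: 0.147
grip_force: 30.0
t: 43.33
position: [675.7, -104.6, 104.3]
orientation: [[0.035, 0.999, -0.0], [0.999, -0.035, -0.0], [-0.0, -0.0, -1.0]]
ft_force: [-4.6, -0.4, 6.8]
grip_width: 0.15
grip_force: 30.0
```

Width held at 0.15, so I release, retreat and look.

```bash
python3 -m pendant '[{"tx":0,"ty":0,"tz":0,"twist":0,"fingers":130},{"tx":0,"ty":0,"tz":0,"twist":0,"fingers":130},{"tx":0,"ty":0,"tz":0,"twist":0,"fingers":130},{"tx":0,"ty":0,"tz":0,"twist":0,"fingers":130},{"tx":0,"ty":0,"tz":-3,"twist":0,"fingers":130},{"tx":0,"ty":0,"tz":-7,"twist":0,"fingers":130},{"tx":-4,"ty":0,"tz":-10,"twist":0,"fingers":130},{"tx":-6,"ty":0,"tz":-14,"twist":0,"fingers":130},{"tx":-6,"ty":0,"tz":-16,"twist":0,"fingers":130},{"tx":-6,"ty":0,"tz":-16,"twist":0,"fingers":130},{"tx":-6,"ty":0,"tz":-16,"twist":0,"fingers":130},{"tx":-6,"ty":0,"tz":-16,"twist":0,"fingers":130}]'
python3 - <<'E'
from h import *
c,im=snap('wrist','wrist14.png'); snap('side','side14.png')
cv2.imwrite('pics/w14z.png',cv2.resize(im[0:240,120:440][...,::-1],(800,600),interpolation=cv2.INTER_CUBIC))
E
```

```text
t: 44.33
position: [673.6, -164.4, 262.6]
orientation: [[0.035, 0.999, -0.001], [0.999, -0.035, 0.0], [0.0, -0.001, -1.0]]
ft_force: [0.4, 0.1, -0.9]
grip_width: 0.488
grip_force: 0.0
```

View pics/w14z.png

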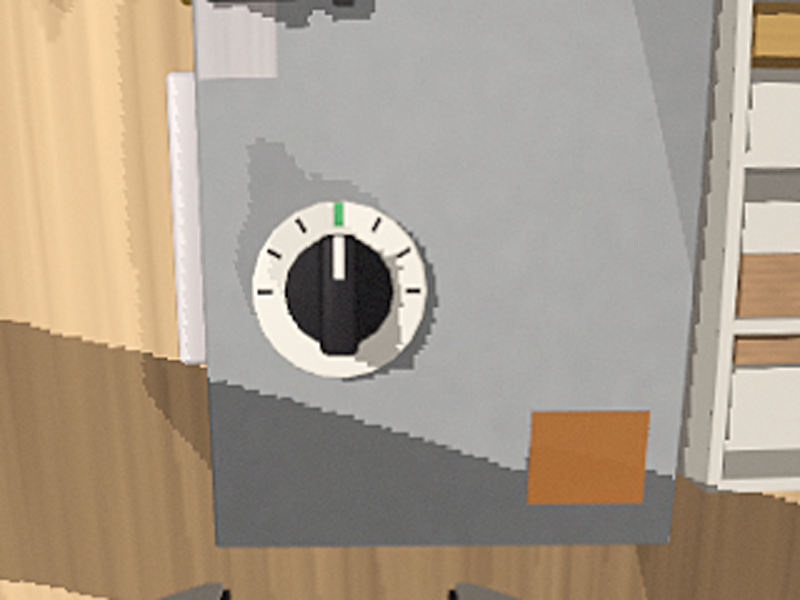

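The pointer (339,258) is on the green mark (339,213), only the drawer's rail shows past the cabinet front, and the arm is clear.

```bash
python3 -c "from plant import *; print(close_job())"
```

```text
the job is handed in; nothing more can be done
None
```

All six blanks lie flat in the drawer, which is pushed home; the bolt is slid to its closed end with the tab sprung back, and the dial stands on the green mark (its first turn slipped one click short, so I regripped and finished it); the job is handed in.

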